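# Key the gearmotor shaft and slide its timing pulley home

## Task

Lay the loose steel key into the keyway of the gearmotor's shaft so that it lies on the bottom and let go of it, then take the timing pulley out of the V-block and slide it onto the shaft, its keyway over the key, until it sits fully home against the shoulder, and let go. The shaft has stopped with its keyway turned a little to one side or the other, so find the keyway by feel, and never force anything (a light push, well under 25 N, is enough): if the key or the pulley does not go, ease off and line it up. Leave everything else on the bench where it is.

Things in the scene. Friction and masses are not known exactly. Their poses are not given: they have to be found in the camera images.
- gearmotor: gearmotor on an aluminium angle bracket fixed to the bench, 76 mm wide, up to 108 mm high, 121 mm long. Origin: on the bench below the centre of the round shoulder face (40 mm diameter) that the pulley must touch. z up, x level along the shaft axis from the shaft's free end towards the motor. The bracket plate begins 14 mm behind the shoulder face; its top is 100 mm above the bench
- shaft_end (a point): centre of the shaft's free end, 42 mm in front of the shoulder face (x = -42, z = 70 mm of the gearmotor), fixed to the housing, axes as the gearmotor's. Steel shaft, 28 mm diameter, level, axis 70 mm above the bench, last 3 mm tapered to 23.8 mm. The gearing holds it: it does not turn under the forces allowed here. How it is turned is not measured and does not matter in the end
- keyseat (a point): point on the shaft axis at the middle of the keyway (x = -19.5, z = 70 mm of the gearmotor), fixed to the housing, axes as the gearmotor's. The keyway is a closed pocket along the shaft, 30.4 mm long, 9 wide, 5 deep (bottom 9 mm from this point, shaft surface 14 mm), edges sharp. It faces somewhere between 0.25 rad (14 degrees) to the left of straight up (gearmotor's +y side) and 0.55 rad (32 degrees) to the right: see or feel where
- pulley_home (a point): point on the shaft axis 18 mm in front of the shoulder face (x = -18, z = 70 mm of the gearmotor), fixed to the housing, axes as the gearmotor's: where the pulley's centre is when the pulley is fully home against the shoulder
- key: loose steel parallel key, square-ended bar 28 mm long (its x), 8 mm wide (its y), 9 mm high (its z), edges broken 0.3 mm, 18 g; origin at the middle of its underside. It lies 9 mm way up on the fixed flat black mat on the bench (its top 5.5 mm above the bench). On the bottom of the shaft's keyway it stands 4 mm proud of the shaft
- pulley: loose aluminium timing pulley without flanges, 50 mm diameter, 36 mm wide, about 0.16 kg; origin at its centre, x along its bore axis, z towards its keyway. Both faces alike. Bore 29 mm; through keyway 9.2 mm wide, its bottom 19.2 mm from the axis; chamfered 1 mm at both faces. It rests axis level, keyway straight up in the V-block; grip it across the diameter from above
- vblock: dark steel V-block that holds the pulley, fixed to the bench, 44 mm wide (its y, across the pulley axis), 30 mm long (its x), 37 mm high; origin on the bench under its middle, x along the pulley axis, which lies 52 mm above the bench
- jar_large: bystander: round plastic jar, 79 mm diameter, 90 mm high, origin at the middle of its underside
- jar_small: bystander: round plastic jar, 67 mm diameter, 80 mm high, origin at the middle of its underside
- caliper: bystander: digital caliper lying flat, 230 mm long, 14 mm high, origin at the middle of its underside
- carton: bystander: small red carton, 36 x 62 x 28 mm, origin at the middle of its underside
- nut_driver: bystander: nut driver with teal handle lying down, 178 mm long, 25 mm thick, origin at the middle of its underside
- tape: bystander: roll of black insulating tape lying flat, 48 mm diameter, 16 mm high, origin at the middle of its underside

How it is judged (in metres and radians):
On the way, in this order (a step that is already met when the one before it is completed fails the run):
1. the key lies on the bottom of the shaft's keyway, let go, with the pulley not yet on the shaft (distance between key and keyseat below 0.0108 m and contact force between the fingers and key below 0.3 N and distance between pulley and pulley_home above 0.045 m), for 0.2 s.
2. the pulley is on the shaft with its keyway over the seated key (distance between key and keyseat below 0.0108 m and x of pulley in the frame of pulley_home above -0.018 m and distance between pulley and pulley_home below 0.02 m), for 0.1 s.
At the end, for the whole second after the job is handed in: The key lies on the bottom of the shaft's keyway (underside within 10.8 mm of the keyseat point), the pulley is over it (centre at most 1.5 mm short of home along the shaft, within 2.5 mm of it in all, axis within 0.06 rad of the shaft's), both at rest and let go (distance between key and keyseat below 0.0108 m and x of pulley in the frame of pulley_home above -0.0015 m and distance between pulley and pulley_home below 0.0025 m and angle between the x axis of pulley and the x axis of gearmotor, either way round below 0.06 rad and contact force between the fingers and pulley below 0.3 N and linear speed of each of pulley, key below 0.01 m/s); the robot touches nothing.
It fails at once if the key or the pulley pressed on the gearmotor, or the fingers on the gearmotor, with more than 25 N (contact force between any of key, pulley, the fingers and gearmotor above 25 N).
It fails at once if a bystander moved more than 20 mm (distance of any of jar_large, jar_small, caliper, carton, nut_driver, tape from where it was at the start of the episode above 0.02 m).
It also fails if it takes over 72 s, if anything falls off the work surface, if the arm or the gripper's body presses on something with over 40 N, if the wrist force passes 120 N, or if a joint passes its speed limit or range.

## Robot

A 6-joint arm with a two-finger parallel gripper is mounted at the origin on a cart in front of the work surface, level with it; the furniture and walls round the work are solid. World frame = base frame: x ahead of the robot, y to its left, z up, the work surface at z = 0. Lengths are in mm, angles in rad, forces in N, time in s.
With the tool pointing down it reaches from about 375 to 750 mm from the base axis. Payload 9 kg.
Tool frame: the origin (TCP) lies at the very end of the fingers, on their centre line; the grasp point (between the pads) lies grip_depth behind it (grip_depth is the distance from the TCP to the grasp point, in mm); z points along the fingers, y is the line along which they close (so a half turn about z gives the same grasp; the last joint's range is limited). The gripper opens to 85 mm and grips with 20 to 120 N. Pads are 22 mm wide; open, the fingers measure 114 mm over their backs; the gripper's body (76 mm by 85 mm) begins 54 mm behind the grasp point. The pads swing forward as they close: fully open they stand 13 mm farther back than shut.
Start: joints at [-0.218, 0.104, 0.097, 1.564, 0, 1.353], TCP at [600.033, 0.002, 206.631] pointing down, gripper open.
Joint ranges: [-2.99, 2.99], [-0.84, 1.86], [-1.1, 1.16], [-1.84, 2.11], [-1.51, 1.56], [-3.14, 3.14]. Speed limits (rad/s): [2.22, 2.22, 2.57, 3.14, 3.14, 3.14].

## Interface

Orientations are given as a 3x3 rotation matrix whose columns are the frame's x, y, z axes.
In Python, from cell import * gives the robot as it stands. The module is installed in compiled form; this text tells all that it offers.
- The arm moves only by the shell command python3 -m jog 'ROWS' [FORCE]. ROWS is JSON, a list of rows, each a list of 7 numbers: the turn, a rotation vector about the tool's x, y, z in units of 8 degrees (1.0 is 8 degrees), then the shift along the tool's x, y, z in units of 30 mm (1.0 is 30 mm), then the opening in per cent of the stroke, from 0 (shut) to 100 (fully open). In form: [[wx, wy, wz, tx, ty, tz, claw], ...]. A call has exactly 8 rows; each row is the pose to reach, as a shift and turn from the pose commanded when the call began, along the tool's axes at that moment; what a row does not reach only later rows make up. A row lasts 1/10 s, in which the tool goes at most 50 mm and 8.59 degrees, less where a joint would pass 70% of its speed; a pose out of reach is approached as far as the arm can. A call with a gripper value outside its range is refused whole. The fingers move at their own pace and stop on an object; FORCE is the grip in N (left out, the last holds). Time passes only in rows, so rows that repeat a pose let the fingers close, or fill a call up. It gives the time, the measured TCP pose, the force, the opening and the grip force at its end, in the units of the state.
- get_obs(): the state, without advancing time (a new reading comes with each control period).
- snapshot(name): name is "side" or "top"; returns (picture, depth): 384x512x3 uint8, red, green, blue; 384x512 float32, mm along the optical axis (not along the pixel's ray), 0 where there is no reading.
- calibration(name): a dict with "mtx" (3x3 intrinsics, pixels), "k1" (the pictures are not rectified: a ray, as slopes to the right and down, at radius r is drawn at 1 + k1 r^2 times it, then the intrinsics apply), "extrinsics" (4x4, takes a point from world to camera coordinates). Camera axes: x right, y down, z forward; pixel columns grow to the right and rows downward; lengths in mm; the calibration is good to about 2 mm. A picture is of the moment at which its call begins. calibration takes no time and is no camera call.
- hand_in(): hands the job in; it is judged then, once.
The state is a dict: "time": time; "joint_pos": joint angles; "joint_vel": joint speeds; "tau": joint torques, N m; "eef_pos": TCP position; "ee_rot": TCP orientation; "wrist_force": force on the tool from outside, world axes, zero at the start; "wrist_torque": the same for the moment, N m; "gripper_width": finger opening in mm; "grasp_force": force on a finger pad.
Only numpy, scipy, OpenCV 4.12 (cv2) and the standard library are available. Lean on these libraries where they do the work, as an engineer would, in place of code of your own. Each camera call takes 0.05 s, during which the arm holds its last target. There are 200 camera calls.

## Working session

There is one attempt and no reset: what is moved stays moved. The work goes in short steps, Python scripts to look and compute and a shell command to move; the robot and the scene stay as the last step left them, time stands still between calls to the robot, and variables do not carry over. Pictures are saved under pics/ and viewed, at most 10 in all, crops included, and the job is handed in when it is done.

```bash
mkdir -p pics; cat > h.py <<'E'
from cell import *
import numpy as np, cv2, json
def snap(n,f):
    p,d=snapshot(n); cv2.imwrite('pics/'+f+'.png',p[:,:,::-1]); np.savez('pics/'+f+'.npz',p=p,d=d); return p,d
def ray(n,u,v):
    c=calibration(n); K=np.array(c['mtx'])
    a=np.array([(u-K[0,2])/K[0,0],(v-K[1,2])/K[1,1]]); s=a.copy()
    for _ in range(20): s=a/(1+c['k1']*(s@s))
    return np.array([s[0],s[1],1.])
def world(n,u,v,z):
    E=np.array(calibration(n)['extrinsics']); r=ray(n,u,v); return (np.linalg.inv(E)@np.r_[r*z,1])[:3]
def atz(n,u,v,z):
    a=world(n,u,v,0); b=world(n,u,v,1); return a+(b-a)*(z-a[2])/(b-a)[2]
def proj(n,P):
    c=calibration(n);q=(np.array(c['extrinsics'])@np.r_[P,1])[:3]; s=q[:2]/q[2]; s=s*(1+c['k1']*(s@s)); return (np.array(c['mtx'])@np.r_[s,1])[:2]
def crop(f,u0,v0,u1,v1,k,o):
    im=cv2.imread('pics/'+f+'.png')[v0:v1,u0:u1]; cv2.imwrite('pics/'+o+'.png',cv2.resize(im,None,fx=k,fy=k,interpolation=cv2.INTER_CUBIC))
E
python3 - <<'E'
from h import *
a,_=snap('top','t0');b,_=snap('side','s0')
cv2.imwrite('pics/both.png',cv2.resize(np.vstack([a,b])[:,:,::-1],(400*1,600)))
o=get_obs()
for k in o: print(k,np.round(o[k],3).tolist())
for n in('top','side'): print(calibration(n))
E
```

```text
time 0.1
joint_pos [-0.218, 0.105, 0.097, 1.564, 0.0, 1.353]
joint_vel [-0.001, -0.003, 0.003, 0.003, -0.001, 0.001]
tau [0.006, -55.821, 50.472, 0.013, -0.0, -0.0]
eef_pos [599.668, 0.077, 205.903]
ee_rot [[0.0, 1.0, -0.001], [1.0, -0.0, 0.0], [0.0, -0.001, -1.0]]
wrist_force [0.484, 0.026, 0.525]
wrist_torque [0.007, -0.006, -0.002]
grasp_force 0.0
gripper_width 85.336
{'mtx': array([[439.44105756,   0.        , 251.12795733],
       [  0.        , 439.44105756, 190.62132966],
       [  0.        ,   0.        ,   1.        ]]), 'k1': -0.10413705455100858, 'extrinsics': array([[-1.56782048e-02, -9.99859769e-01,  5.88532510e-03,
        -1.02025488e+02],
       [-9.90220688e-01,  1.47104622e-02, -1.38732085e-01,
         5.74901374e+02],
       [ 1.38626055e-01, -8.00284071e-03, -9.90312462e-01,
         1.23366228e+03],
       [ 0.00000000e+00,  0.00000000e+00,  0.00000000e+00,
         1.00000000e+00]])}
{'mtx': array([[487.34222408,   0.        , 256.31079355],
       [  0.        , 487.34222408, 184.79114667],
       [  0.        ,   0.        ,   1.        ]]), 'k1': -0.18467403690755949, 'extrinsics': array([[-9.75845994e-01,  2.18416941e-01,  4.31691359e-03,
         5.67137676e+02],
       [ 1.91206590e-01,  8.63499360e-01, -4.66700005e-01,
         2.04105411e+01],
       [-1.05662839e-01, -4.54601908e-01, -8.84405150e-01,
         1.16541601e+03],
       [ 0.00000000e+00,  0.00000000e+00,  0.00000000e+00,
         1.00000000e+00]])}
```

View pics/t0.png

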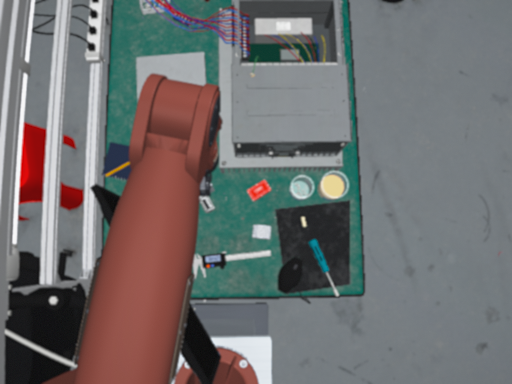

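View pics/s0.png

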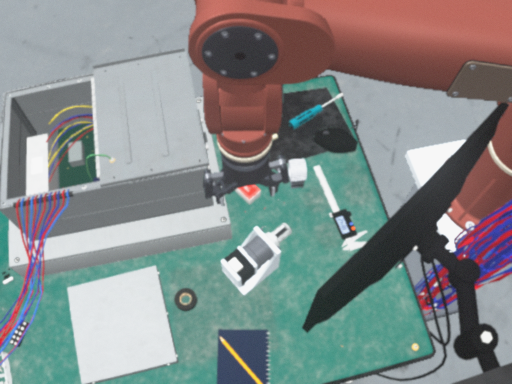

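The top view shows the key at about (304,221), a light object (pulley?) at (261,231), and the gearmotor mostly hidden by the arm. In the side view the gearmotor is at (255,258) with its shaft end at (285,231). I'll enlarge both.

```bash
python3 - <<'E'
from h import *
crop('t0',180,160,360,300,4,'c1'); crop('s0',190,140,350,300,3.7,'c2')
d=np.load('pics/t0.npz')['d']; s=np.load('pics/s0.npz')['d']
for n,D,u,v in [('top',d,304,221),('top',d,261,231),('top',d,301,186),('top',d,333,185),('side',s,297,172),('side',s,284,232),('side',s,262,245),('side',s,280,235)]:
    print(n,u,v,world(n,u,v,D[v,u]).round(1))
print(proj('side',[600,0,200]))
E
```

```text
top 304 221 [ 484.3 -264.7   16.6]
top 261 231 [ 454.5 -136.3   73.5]
top 301 186 [ 590.6 -261.     0.6]
top 333 185 [ 586.5 -350.2   39. ]
side 297 172 [ 458.6 -122.7   67.3]
side 284 232 [526.3  20.8  84.5]
side 262 245 [579.7  44.6  99.4]
side 280 235 [535.8  24.6  81.8]
[247.09281518 206.79782433]
```

View pics/c1.png

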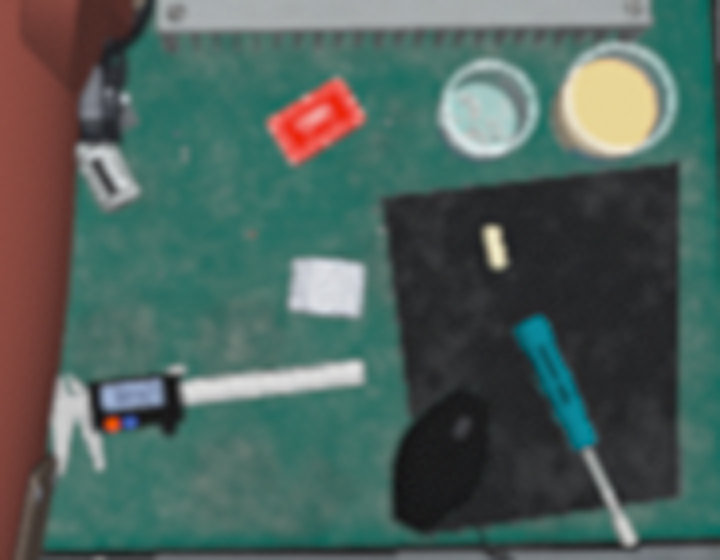

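View pics/c2.png

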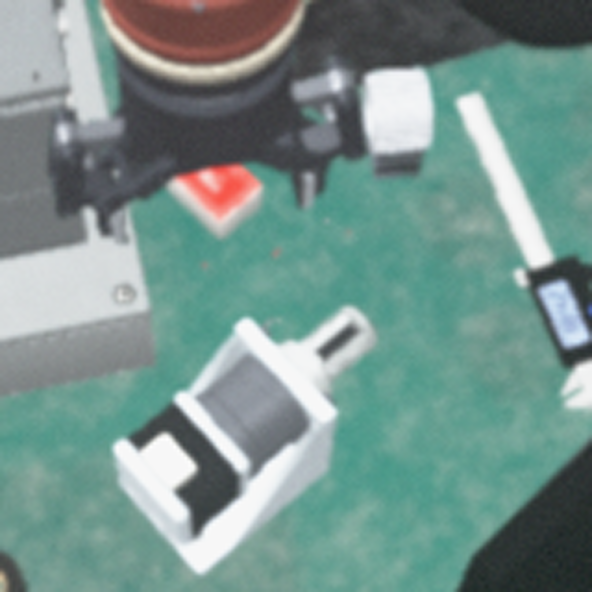

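c1 shows the key at (495,247) and the pulley at (327,288), with the caliper clear of it and the shaft keyway at (107,172). c2 shows the shaft's dark keyway slot at about (340,342). "Top 5.5 mm" must mean the mat, because the depth puts the key's top near 15 mm. Next I'll measure the poses.

```bash
python3 - <<'E'
from h import *
from scipy.optimize import least_squares
Z=np.load('pics/t0.npz');p,d=Z['p'].astype(int),Z['d']
def cloud(n,D,u0,v0,u1,v1):
    return np.array([[*world(n,u,v,D[v,u]),u,v] for v in range(v0,v1) for u in range(u0,u1) if D[v,u]>0])
# key
big=cv2.resize(p[210:233,294:316].astype(np.uint8),None,fx=8,fy=8,interpolation=cv2.INTER_CUBIC)
def rect(n,u0,v0,u1,v1,thr,z,f=8):
    big=cv2.resize(np.load('pics/t0.npz' if n=='top' else 'pics/s0.npz')['p'][v0:v1,u0:u1],None,fx=f,fy=f,interpolation=cv2.INTER_CUBIC)
    m=(big.min(2)>thr).astype(np.uint8); k,l,st,c=cv2.connectedComponentsWithStats(m); i=1+np.argmax(st[1:,4])
    q=cv2.boxPoints(cv2.minAreaRect(np.argwhere(l==i)[:,::-1].astype(np.float32)))
    W=np.array([atz(n,u0+(a+.5)/f-.5,v0+(b+.5)/f-.5,z) for a,b in q]); e=W[1]-W[0],W[2]-W[1]
    print(n,'ctr',W.mean(0).round(1),[(round(float(np.hypot(*x[:2])),1),round(float(np.degrees(np.arctan2(x[1],x[0]))),1)) for x in e])
for t in(90,110,130): rect('top',294,210,316,234,t,14.5)
for t in(130,150,170): rect('top',246,218,278,246,t,70)
C=cloud('top',d,250,222,274,242); C=C[C[:,2]>62]; print('pul',len(C),C[:,:3].mean(0).round(1),np.percentile(C[:,2],[50,90,98]).round(1))
C=cloud('top',d,297,212,312,230); print('keyz',np.percentile(C[:,2],[20,50,95]).round(1))
S=np.load('pics/s0.npz')['d']
C=cloud('side',S,265,215,300,250); C=C[(C[:,2]>68)&(C[:,2]<88)]
print(len(C)); 
def res(a,C):
    n=np.array([-np.sin(a[1]),np.cos(a[1])]); t=C[:,:2]@n-a[0]; return np.hypot(t,C[:,2]-70-a[2])-14
for z0 in (0,1):
  Cc=C
  for it in range(4):
    r=least_squares(lambda a:res(a,Cc) if z0 else res(np.r_[a,0],Cc),[0,.4,0][:2+z0],loss='soft_l1'); rr=np.abs(res(np.r_[r.x,0][:3],C)); Cc=C[rr<3]
  ax=np.array([np.cos(r.x[1]),np.sin(r.x[1])]); print(r.x,len(Cc),np.abs(r.fun).mean(), 'end t',np.percentile(Cc[:,:2]@ax,[1,3,97]))
E
```

```text
top ctr [ 483.5 -263.    14.5] [(14.8, -78.3), (33.6, -169.0)]
top ctr [ 483.6 -263.1   14.5] [(12.8, -78.6), (31.7, -169.3)]
top ctr [ 483.7 -263.    14.5] [(11.0, -78.8), (29.9, -169.5)]
top ctr [ 454.  -137.3   70. ] [(40.0, -7.3), (51.8, -97.2)]
top ctr [ 453.9 -137.4   70. ] [(38.3, -7.4), (50.0, -97.4)]
top ctr [ 453.9 -137.3   70. ] [(36.8, -8.1), (47.7, -98.0)]
pul 206 [ 453.9 -138.3   72.4] [72.8 78.1 80.8]
keyz [ 4.   6.8 15.2]Traceback (most recent call last):
  File "<stdin>", line 19, in <module>
  File "<stdin>", line 5, in cloud
  File "h.py", line 11, in world
    E=np.array(calibration(n)['extrinsics']); r=ray(n,u,v); return (np.linalg.inv(E)@np.r_[r*z,1])[:3]
                                                ~~~^^^^^^^
  File "h.py", line 6, in ray
    c=calibration(n); K=np.array(c['mtx'])
ValueError: time passes only in moves, steps and waits
```

```bash
python3 -m jog '[[0,0,0,0,0,0,100],[0,0,0,-1,0,0,100],[0,0,0,-2,-0.5,0,100],[0,0,0,-3,-1,0,100],[0,0,0,-4.5,-1.5,0,100],[0,0,0,-6,-2,0,100],[0,0,0,-7.5,-2.5,0,100],[0,0,0,-9,-3.5,0,100]]'
```

```text
time: 0.9
eef_pos: [496.8, -268.4, 206.2]
ee_rot: [[-0.0, 1.0, 0.0], [1.0, 0.0, -0.0], [-0.0, 0.0, -1.0]]
wrist_force: [0.6, -0.4, -0.3]
gripper_width: 85.1
grasp_force: 0.0
```

```bash
sed -i 's/^def snap(/_cal={n:{k:(np.array(v) if k!="k1" else v) for k,v in calibration(n).items()} for n in("top","side")}\ndef calibration(n): return _cal[n]\ndef snap(/' h.py; python3 - <<'E'
from h import *
from scipy.optimize import least_squares
snap('top','t1');snap('side','s1')
a=cv2.imread('pics/t1.png');b=cv2.imread('pics/s1.png')
f=lambda i,u0,v0,u1,v1,k:cv2.resize(i[v0:v1,u0:u1],None,fx=k,fy=k,interpolation=cv2.INTER_CUBIC)
cv2.imwrite('pics/c3.png',np.hstack([f(a,175,150,235,225,8)[:600,:400],f(b,255,205,305,280,8)[:600,:400]]))
for n in('top','side'):
    E=calibration(n)['extrinsics']; print(n,(-E[:3,:3].T@E[:3,3]).round(0))
def cloud(n,D,u0,v0,u1,v1):
    return np.array([world(n,u,v,D[v,u]) for v in range(v0,v1) for u in range(u0,u1) if D[v,u]>0])
def res(a,C):
    n=np.array([-np.sin(a[1]),np.cos(a[1])]); return np.hypot(C[:,:2]@n-a[0],C[:,2]-70-a[2])-14
for n,g,D in(('side',(262,215,300,255),np.load('pics/s1.npz')['d']),('top',(190,185,220,220),np.load('pics/t1.npz')['d'])):
  C=cloud(n,D,*g); C=C[(C[:,2]>66)&(C[:,2]<88)]
  Cc=C; x0=[-180,.5,0]
  for it in range(6):
    r=least_squares(res,x0,args=(Cc,),loss='soft_l1'); x0=r.x; Cc=C[np.abs(res(r.x,C))<3]
  ax=np.array([np.cos(r.x[1]),np.sin(r.x[1])]); print(n,len(C),len(Cc),r.x,np.abs(r.fun).mean(),np.percentile(Cc[:,:2]@ax,[1,4,50,97]).round(1),Cc.mean(0).round(1))
E
```

```text
top [ 397. -101. 1302.]
side [ 673.  388. 1038.]
side 295 181 [-2.44444115e+02  5.06772652e-01 -3.87164919e-02] 1.0305771998107487 [451.7 453.6 472.2 491.6] [530.1  17.9  79.9]
top 218 123 [-244.64104361    0.50351715   -0.42823021] 1.1282255859748456 [453.  454.5 474.4 494.8] [533.6  14.5  79.8]
```

View pics/c3.png

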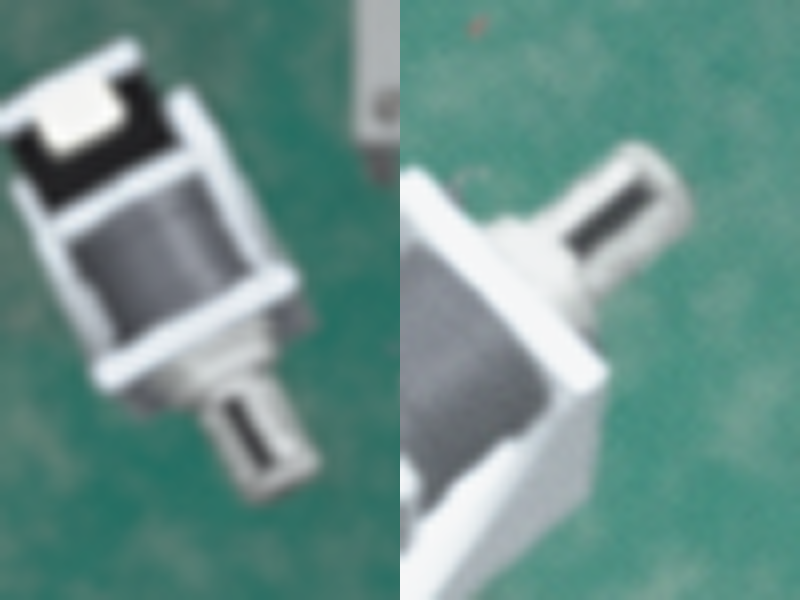

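c3 shows the keyway slot in both views. In the top half it runs from (230,401) to (268,467), and in the side half from (572,247) to (650,187).

```bash
cat >> h.py <<'E'
yaw=.505; off=-244.5
X=np.array([np.cos(yaw),np.sin(yaw),0]);Y=np.array([-np.sin(yaw),np.cos(yaw),0])
E
python3 - <<'E'
from h import *
def hit(n,u,v,r):
    o=world(n,u,v,0); w=world(n,u,v,1)-o; a=np.array([o@Y-off,o[2]-70]); b=np.array([w@Y,w[2]])
    A,B,C=b@b,2*a@b,a@a-r*r; t=(-B-np.sqrt(B*B-4*A*C))/2/A; P=o+t*w
    return P@X, np.degrees(np.arctan2(-(P@Y-off),P[2]-70))
for n,ou,ov,pts in(('top',175,150,[(230,401),(249,434),(268,467)]),('side',255-50,205,[(572,247),(611,217),(650,187)])):
    for x,y in pts:
        print(n,np.round(hit(n,ou+(x+.5)/8-.5,ov+(y+.5)/8-.5,13.27),1))
print('edges')
for n,ou,ov,pts in(('top',175,150,[(236,440),(262,428)]),('side',205,205,[(601,207),(621,227)])):
    for x,y in pts: print(n,np.round(hit(n,ou+(x+.5)/8-.5,ov+(y+.5)/8-.5,14),1))
E
```

```text
top [487.2  -9. ]
top [473.8  -8.4]
top [460.4  -7.8]
side [488.1 -10. ]
side [474.6 -12.3]
side [461.  -14.7]
edges
top [474.3 -29.7]
top [473.3  12.5]
side [474.9   3. ]
side [474.4 -27.8]
```

```bash
python3 -m jog '[[0,0,1,0.1,-0.2,1,40],[0,0,2,0.18,-0.44,2,40],[0,0,3,0.18,-0.44,3,40],[0,0,4,0.18,-0.44,4,40],[0,0,5,0.18,-0.44,4.5,40],[0,0,6,0.18,-0.44,5,40],[0,0,7,0.18,-0.44,5,40],[0,0,8,0.18,-0.44,5,40]]'; python3 -m jog '[[0,0,1,0,0,0,35],[0,0,1.9,0,0,0,35],[0,0,1.9,0,0,0,35],[0,0,1.9,0,0,0,35],[0,0,1.9,0,0,0,35],[0,0,1.9,0,0,0,35],[0,0,1.9,0,0,0,35],[0,0,1.9,0,0,0,35]]'; python3 -c "
from h import *
import cell; print([k for k in dir(cell) if k[0]!='_'], globals().get('grip_depth'))
print(get_obs()['joint_pos'])
snap('top','t2');snap('side','s2')
a=cv2.imread('pics/t2.png');b=cv2.imread('pics/s2.png');u,v=map(int,proj('side',[483,-263,15]));print(u,v)
f=lambda i,u,v,k:cv2.resize(i[max(v-37,0):v+38,u-25:u+25],None,fx=k,fy=k,interpolation=cv2.INTER_CUBIC)
cv2.imwrite('pics/c4.png',np.hstack([f(a,304,221,8),f(b,u,v,8)]))"
```

```text
time: 1.8
eef_pos: [483.8, -260.3, 55.8]
ee_rot: [[0.901, 0.434, -0.001], [0.434, -0.901, 0.001], [-0.0, -0.001, -1.0]]
wrist_force: [0.5, -0.4, -0.2]
gripper_width: 34.0
grasp_force: 0.0
time: 2.6
eef_pos: [484.1, -261.2, 56.6]
ee_rot: [[0.982, 0.188, 0.0], [0.188, -0.982, 0.0], [0.0, -0.0, -1.0]]
wrist_force: [-0.2, 0.2, -0.6]
gripper_width: 29.8
grasp_force: 0.0
['PlanningError', 'calibration', 'get_obs', 'grip_depth', 'hand_in', 'snapshot'] 18.700000000000003
[-7.32674661e-01 -1.99113044e-02 -3.02936397e-01  1.28773875e+00
  6.57331745e-05  2.21990878e+00]
271 136
```

View pics/c4.png

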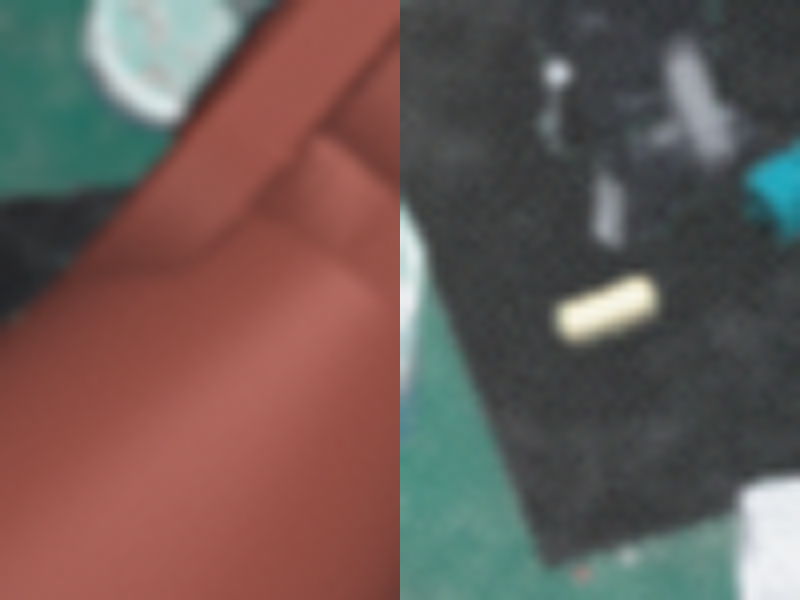

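c4 (side half) shows the key from (558,322) to (657,292), with the open fingers above and behind it.

```bash
python3 -c "
from h import *
im=np.load('pics/s2.npz')['p'][125:150,258:288]; big=cv2.resize(im,None,fx=8,fy=8,interpolation=cv2.INTER_CUBIC).astype(int)
m=((big[:,:,0]>140)&(big[:,:,0]-big[:,:,2]>15)).astype(np.uint8); k,l,st,c=cv2.connectedComponentsWithStats(m); i=1+np.argmax(st[1:,4]); print(st[i],c[i])
q=cv2.boxPoints(cv2.minAreaRect(np.argwhere(l==i)[:,::-1].astype(np.float32)))
for z in(10,14.5):
  W=np.array([atz('side',258+(a+.5)/8-.5,125+(b+.5)/8-.5,z) for a,b in q]); e=W[1]-W[0],W[2]-W[1]
  print(W.mean(0).round(1),[(np.hypot(*x[:2]).round(1),np.degrees(np.arctan2(x[1],x[0])).round(1)) for x in e])
o=get_obs();print(o['eef_pos'])
"
```

```text
[  62   69   98   63 3782] [110.44209413 100.23558964]
[ 483.2 -264.3   10. ] [(np.float64(33.5), np.float64(-167.7)), (np.float64(15.4), np.float64(94.1))]
[ 484.  -261.5   14.5] [(np.float64(33.3), np.float64(-167.7)), (np.float64(15.3), np.float64(94.1))]
[ 484.11398615 -261.21820239   56.63837907]
```

```bash
python3 -m jog '[[0,0,0,-0.03,0.06,0.5,35],[0,0,0,-0.03,0.06,1,35],[0,0,0,-0.03,0.06,1.3,35],[0,0,0,-0.03,0.06,1.54,35],[0,0,0,-0.03,0.06,1.54,30],[0,0,0,-0.03,0.06,1.54,20],[0,0,0,-0.03,0.06,1.54,10],[0,0,0,-0.03,0.06,1.54,0]]' 40;  python3 -m jog '[[0,0,0,0,0,0,0],[0,0,0,0,0,0,0],[0,0,0,0,0,0,0],[0,0,0,0,0,0,0],[0,0,0,0,0,0,0],[0,0,0,0,0,0,0],[0,0,0,0,0,0,0],[0,0,0,0,0,0,0]]'; python3 -c "
from h import *
print(get_obs()['eef_pos'],get_obs()['wrist_force'])"
```

```text
time: 3.5
eef_pos: [483.9, -263.5, 11.1]
ee_rot: [[0.982, 0.187, 0.001], [0.187, -0.982, -0.001], [0.001, 0.001, -1.0]]
wrist_force: [-0.7, 0.3, -0.1]
gripper_width: 0.1
grasp_force: 0.0
time: 4.3
eef_pos: [483.6, -263.1, 10.4]
ee_rot: [[0.982, 0.187, 0.0], [0.187, -0.982, -0.0], [0.0, 0.0, -1.0]]
wrist_force: [0.6, -0.2, 0.3]
gripper_width: -0.1
grasp_force: 0.0
[ 483.58114724 -263.13422257   10.42735456] [ 0.60044908 -0.24495761  0.29132548]
```

```bash
python3 -m jog '[[0,0,0,0,0,-0.5,0],[0,0,0,0,0,-1,0],[0,0,0,0,0,-1.5,0],[0,0,0,0,0,-1.5,15],[0,0,0,0,0,-1.5,35],[0,0,0,0,0,-1.5,35],[0,0,0,0,0,-1.5,35],[0,0,0,0,0,-1.5,35]]'; python3 -c "
from h import *
snap('side','s3');d=np.load('pics/s3.npz')['d']
crop('s3',240,100,320,160,8,'c5')
im=np.load('pics/s3.npz')['p'][125:150,258:288]; big=cv2.resize(im,None,fx=8,fy=8,interpolation=cv2.INTER_CUBIC).astype(int)
m=((big[:,:,0]>140)&(big[:,:,0]-big[:,:,2]>15)).astype(np.uint8); k,l,st,c=cv2.connectedComponentsWithStats(m); i=1+np.argmax(st[1:,4]); print(st[i],c[i])
e=np.load('pics/s2.npz')['d']
for u,v in[(270,137),(272,137),(271,138),(272,136),(274,136),(280,148),(262,148)]: print(world('side',u,v,d[v,u]).round(1),world('side',u,v,e[v,u]).round(1))
"
```

```text
time: 5.1
eef_pos: [483.2, -262.8, 54.8]
ee_rot: [[0.982, 0.187, -0.001], [0.187, -0.982, 0.001], [-0.001, -0.001, -1.0]]
wrist_force: [-0.3, 0.7, 0.1]
gripper_width: 29.6
grasp_force: 0.0
[  62   69   97   63 3753] [110.21849187 100.29869438]
[ 486.9 -263.8   12.5] [ 486.6 -265.    10.6]
[ 482.5 -261.2   15. ] [ 482.5 -260.9   15.4]
[ 485.8 -258.3   15.8] [ 486.  -257.5   17.1]
[ 481.6 -264.7   14.1] [ 481.7 -264.3   14.7]
[ 477.1 -262.1   16.4] [ 476.4 -264.4   12.8]
[ 469.2 -229.9    7.2] [ 468.  -233.6    1. ]
[ 513.1 -239.3    7.6] [ 512.2 -242.8    1.9]
```

View pics/c5.png

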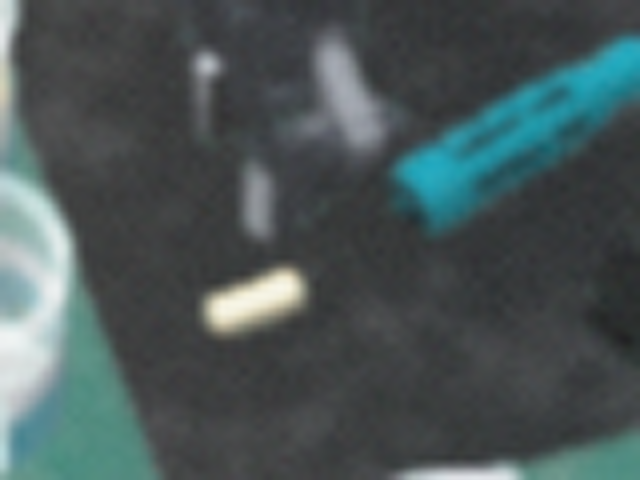

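```bash
python3 -c "
from h import *
o=get_obs();p=o['eef_pos'];R=np.array(o['ee_rot'])
for s in(-14.8,14.8,0):
  for z in(0,-5,-10): print(s,z,((proj('side',p+R@[0,s,z])-[240,100]+.5)*8).round(0), end=' ')
  print()
print(p, [((proj('side',[483.6,-263,z])-[240,100]+.5)*8).round(0) for z in(5.5,14.5)])
d=np.load('pics/s3.npz')['d']
for u,v in[(272,128),(272,126),(272,124),(285,118),(284,114),(282,108)]: print(world('side',u,v,d[v,u]).round(1))
"
```

```text
-14.8 0 [280. 261.] -14.8 -5 [281. 252.] -14.8 -10 [282. 242.] 
14.8 0 [240. 187.] 14.8 -5 [241. 178.] 14.8 -10 [241. 168.] 
0 0 [260. 224.] 0 -5 [261. 214.] 0 -10 [261. 205.] 
[ 483.28234371 -262.88718182   54.89046031] [array([254., 313.]), array([255., 297.])]
[ 488.6 -244.7   80.1]
[ 489.4 -242.8   91.4]
[ 490.3 -240.7  102.8]
[ 473.9 -199.   178.6]
[ 473.9 -208.3  180.8]
[ 474.9 -222.7  183.9]
```

```bash
python3 -c "
from h import *
d=np.load('pics/s3.npz')['d']
P=np.array([[*world('side',u,v,d[v,u]),u,v] for v in range(105,145) for u in range(258,290) if d[v,u]>0])
P=P[(P[:,2]>25)&(P[:,2]<95)]; P=P[np.argsort(P[:,2])]; print(len(P)); print(P[:25].round(1)); print(P[25::8].round(1))
"
```

```text
39
[[ 490.2 -278.9   78.7  268.   117. ]
 [ 495.7 -276.6   79.5  266.   118. ]
 [ 488.6 -244.7   80.1  272.   128. ]
 [ 492.9 -278.1   80.7  267.   117. ]
 [ 488.3 -276.9   81.   269.   117. ]
 [ 484.8 -281.1   82.4  270.   115. ]
 [ 485.7 -277.8   83.1  270.   116. ]
 [ 491.  -245.4   84.1  271.   127. ]
 [ 498.3 -276.6   84.3  265.   117. ]
 [ 488.3 -277.3   84.5  269.   116. ]
 [ 496.  -275.9   84.6  266.   117. ]
 [ 486.5 -243.9   84.7  273.   127. ]
 [ 487.2 -241.1   84.9  273.   128. ]
 [ 497.9 -278.5   85.7  265.   116. ]
 [ 469.2 -245.1   86.1  280.   125. ]
 [ 495.7 -277.3   86.8  266.   116. ]
 [ 493.5 -276.5   87.1  267.   116. ]
 [ 491.2 -275.6   87.6  268.   116. ]
 [ 488.3 -277.5   88.2  269.   115. ]
 [ 491.2 -245.1   88.7  271.   126. ]
 [ 485.9 -237.2   89.9  274.   128. ]
 [ 490.9 -246.6   90.6  271.   125. ]
 [ 498.1 -277.9   90.7  265.   115. ]
 [ 476.2 -237.3   91.   278.   127. ]
 [ 489.4 -242.8   91.4  272.   126. ]]
[[ 483.9 -235.6   91.6  275.   128. ]
 [ 476.  -238.5   93.3  278.   126. ]]
```

```bash
python3 -m jog '[[0,0,0,0,0,0.2,0],[0,0,0,0,0,0.5,0],[0,0,0,0,0,0.8,0],[0,0,0,0,0,1.1,0],[0,0,0,0,0,1.3,0],[0,0,0,0,0,1.5,0],[0,0,0,0,0,1.5,0],[0,0,0,0,0,1.5,0]]'; cat > tip.py <<'E'
from h import *
import sys
p,d=snap('side',sys.argv[1]); o=get_obs();t=o['eef_pos']
c=proj('side',t).astype(int)
P=np.array([[*world('side',u,v,d[v,u]),u,v] for v in range(c[1]-25,c[1]+25) for u in range(c[0]-15,c[0]+15) if d[v,u]>0])
P=P[(np.hypot(*(P[:,:2]-t[:2]).T)<25)&(P[:,2]<t[2]+80)&(P[:,2]>t[2])]; P=P[np.argsort(P[:,2])]; print(t.round(2),o['gripper_width'],o['wrist_force']); print(P[:30:2].round(1))
E
python3 tip.py s4
```

```text
time: 5.95
eef_pos: [483.6, -263.2, 10.5]
ee_rot: [[0.982, 0.187, 0.0], [0.187, -0.982, -0.0], [0.0, 0.0, -1.0]]
wrist_force: [-0.4, 1.4, 0.6]
gripper_width: 0.3
grasp_force: 0.0
[ 483.76 -263.3    10.74] 0.20921008014437806 [ 0.62300686 -0.4830637   0.55760972]
[[ 477.6 -259.5   11.3  274.   138. ]
 [ 496.2 -257.2   11.7  267.   140. ]
 [ 472.4 -270.3   12.   275.   134. ]
 [ 488.6 -267.6   12.1  269.   136. ]
 [ 476.4 -264.5   12.7  274.   136. ]
 [ 497.6 -262.6   13.3  266.   138. ]
 [ 471.7 -262.8   13.6  276.   136. ]
 [ 493.4 -258.3   13.7  268.   139. ]
 [ 483.  -259.    13.9  272.   138. ]
 [ 481.6 -264.7   14.1  272.   136. ]
 [ 484.1 -265.2   14.1  271.   136. ]
 [ 490.4 -260.4   14.2  269.   138. ]
 [ 478.6 -266.6   14.8  273.   135. ]
 [ 487.4 -262.2   15.1  270.   137. ]
 [ 495.4 -260.8   15.2  267.   138. ]]
```

```bash
python3 -c "
from h import *
d=np.load('pics/s4.npz')['d']; t=np.array([483.6,-263.2])
P=np.array([[*world('side',u,v,d[v,u]),u,v] for v in range(105,145) for u in range(255,292) if d[v,u]>0])
P=P[(P[:,2]>19)&(np.hypot(*(P[:,:2]-t).T)<30)]; P=P[np.argsort(P[:,2])]; print(P[:30:2].round(1))
"
```

```text
[[ 490.5 -260.2   19.   269.   137. ]
 [ 491.9 -256.8   37.9  269.   134. ]
 [ 489.4 -257.    41.2  270.   133. ]
 [ 495.7 -262.8   43.6  267.   131. ]
 [ 495.4 -264.2   45.8  267.   130. ]
 [ 480.1 -254.5   46.3  274.   132. ]
 [ 489.8 -256.1   47.1  270.   132. ]
 [ 494.6 -256.9   47.4  268.   132. ]
 [ 485.9 -251.4   48.2  272.   133. ]
 [ 488.5 -251.3   49.2  271.   133. ]
 [ 483.6 -251.3   52.1  273.   132. ]
 [ 492.7 -255.1   53.7  269.   131. ]
 [ 489.9 -256.7   54.9  270.   130. ]
 [ 488.3 -252.9   55.6  271.   131. ]
 [ 486.8 -248.9   56.5  272.   132. ]]
```

```bash
cat > ok.py <<'E'
# guard: exit 1 if force change exceeds argv[1] N
import sys,numpy as np
from cell import *
f=np.array([get_obs()['wrist_force']]).ravel(); o=get_obs(); print('F',f.round(1),'p',np.round(o['eef_pos'],2)); sys.exit(int(np.linalg.norm(f)>float(sys.argv[1])))
E
python3 -m jog '[[0,0,0,0,0,0.1,0],[0,0,0,0,0,0.2,0],[0,0,0,0,0,0.2,0],[0,0,0,0,0,0.2,0],[0,0,0,0,0,0.2,0],[0,0,0,0,0,0.2,0],[0,0,0,0,0,0.2,0],[0,0,0,0,0,0.2,0]]' >/dev/null; python3 ok.py 3 &&
python3 -m jog '[[0,0,0,0,0,0.05,0],[0,0,0,0,0,0.1,0],[0,0,0,0,0,0.1,0],[0,0,0,0,0,0.1,0],[0,0,0,0,0,0.1,0],[0,0,0,0,0,0.1,0],[0,0,0,0,0,0.1,0],[0,0,0,0,0,0.1,0]]' >/dev/null; python3 ok.py 3 &&
python3 -m jog '[[0,0,0,0,0,0.05,0],[0,0,0,0,0,0.1,0],[0,0,0,0,0,0.1,0],[0,0,0,0,0,0.1,0],[0,0,0,0,0,0.1,0],[0,0,0,0,0,0.1,0],[0,0,0,0,0,0.1,0],[0,0,0,0,0,0.1,0]]' >/dev/null; python3 ok.py 3; python3 tip.py s5 | tail -n 8
```

```text
F [-0.4  0.4  0.7] p [ 483.6  -263.15    4.47]
F [0.2 0.5 0.4] p [ 483.6  -263.16    1.44]
F [ 0.2 -0.5 -0.2] p [ 483.59 -263.15   -1.53]
 [ 4.699e+02 -2.576e+02  2.400e+00  2.770e+02  1.400e+02]
 [ 4.975e+02 -2.730e+02  2.400e+00  2.650e+02  1.370e+02]
 [ 4.684e+02 -2.635e+02  2.400e+00  2.770e+02  1.380e+02]
 [ 4.861e+02 -2.549e+02  2.500e+00  2.710e+02  1.420e+02]
 [ 4.711e+02 -2.424e+02  2.700e+00  2.780e+02  1.450e+02]
 [ 4.771e+02 -2.496e+02  3.000e+00  2.750e+02  1.430e+02]
 [ 4.922e+02 -2.406e+02  3.200e+00  2.700e+02  1.470e+02]
 [ 4.691e+02 -2.506e+02  3.400e+00  2.780e+02  1.420e+02]]
```

```bash

python3 -m jog '[[0,0,0,0,0,0.03,0],[0,0,0,0,0,0.06,0],[0,0,0,0,0,0.06,0],[0,0,0,0,0,0.06,0],[0,0,0,0,0,0.06,0],[0,0,0,0,0,0.06,0],[0,0,0,0,0,0.06,0],[0,0,0,0,0,0.06,0]]' >/dev/null; python3 ok.py 3 &&
python3 -m jog '[[0,0,0,0,0,0.03,0],[0,0,0,0,0,0.06,0],[0,0,0,0,0,0.06,0],[0,0,0,0,0,0.06,0],[0,0,0,0,0,0.06,0],[0,0,0,0,0,0.06,0],[0,0,0,0,0,0.06,0],[0,0,0,0,0,0.06,0]]' >/dev/null; python3 ok.py 3 &&
python3 -m jog '[[0,0,0,0,0,0.03,0],[0,0,0,0,0,0.06,0],[0,0,0,0,0,0.06,0],[0,0,0,0,0,0.06,0],[0,0,0,0,0,0.06,0],[0,0,0,0,0,0.06,0],[0,0,0,0,0,0.06,0],[0,0,0,0,0,0.06,0]]' >/dev/null; python3 ok.py 3 && 
python3 -m jog '[[0,0,0,0,0,0.03,0],[0,0,0,0,0,0.06,0],[0,0,0,0,0,0.06,0],[0,0,0,0,0,0.06,0],[0,0,0,0,0,0.06,0],[0,0,0,0,0,0.06,0],[0,0,0,0,0,0.06,0],[0,0,0,0,0,0.06,0]]' >/dev/null; python3 ok.py 3
```

```text
F [-0.5 -0.5 -0.6] p [ 483.59 -263.17   -3.34]
F [0.1 0.2 0.1] p [ 483.58 -263.13   -5.17]
F [0.5 0.2 0.3] p [ 483.57 -263.14   -6.97]
F [-0.5 -0.1  0.4] p [ 483.59 -263.15   -8.75]
```

```bash
python3 -c "
from h import *
p,d=snap('side','s6'); d0=np.load('pics/s2.npz')['d']; t=np.array([483.6,-263.2])
P=np.array([[*world('side',u,v,d[v,u]),u,v] for v in range(105,150) for u in range(255,292) if d[v,u]>0])
P=P[(P[:,2]>17)&(np.hypot(*(P[:,:2]-t).T)<25)]; P=P[np.argsort(P[:,2])]; print(P[:24:2].round(1))
for x in range(470,500,4): print([ (p[v,u].tolist()) for u,v in [proj('side',[x,-263,15]).round().astype(int)]])
"; python3 -m jog '[[0,0,0,0,0,0.03,0],[0,0,0,0,0,0.06,0],[0,0,0,0,0,0.06,0],[0,0,0,0,0,0.06,0],[0,0,0,0,0,0.06,0],[0,0,0,0,0,0.06,0],[0,0,0,0,0,0.06,0],[0,0,0,0,0,0.06,0]]' >/dev/null; python3 ok.py 3 &&
python3 -m jog '[[0,0,0,0,0,0.03,0],[0,0,0,0,0,0.06,0],[0,0,0,0,0,0.06,0],[0,0,0,0,0,0.06,0],[0,0,0,0,0,0.06,0],[0,0,0,0,0,0.06,0],[0,0,0,0,0,0.06,0],[0,0,0,0,0,0.06,0]]' >/dev/null; python3 ok.py 3
```

```text
[[ 491.1 -257.7   18.5  269.   138. ]
 [ 494.1 -256.2   21.7  268.   138. ]
 [ 476.6 -254.5   23.   275.   137. ]
 [ 491.4 -257.2   23.8  269.   137. ]
 [ 493.9 -257.5   24.2  268.   137. ]
 [ 496.2 -269.4   25.4  266.   133. ]
 [ 489.5 -254.6   27.1  270.   137. ]
 [ 488.1 -250.    28.9  271.   138. ]
 [ 494.1 -257.2   29.2  268.   136. ]
 [ 489.6 -254.7   31.4  270.   136. ]
 [ 494.  -258.1   32.3  268.   135. ]
 [ 495.7 -261.4   32.5  267.   134. ]]
[[72, 75, 77]]
[[73, 75, 76]]
[[65, 68, 72]]
[[60, 61, 66]]
[[93, 98, 101]]
[[136, 140, 143]]
[[210, 209, 189]]
[[201, 201, 177]]
F [-1.   1.4  5.3] p [ 483.7  -263.29  -10.13]
F [-1.   1.4  5.3] p [ 483.7  -263.29  -10.13]
```

```bash

python3 -m jog '[[0,0,0,0,0,-0.2,0],[0,0,0,0,0,-0.2,22],[0,0,0,0,0,-0.2,22],[0,0,0,0,0,-0.2,22],[0,0,0,0,0,0,22],[0,0,0,0,0,0.14,22],[0,0,0,0,0,0.14,15],[0,0,0,0,0,0.14,0]]' 40; python3 -m jog '[[0,0,0,0,0,0,0],[0,0,0,0,0,0,0],[0,0,0,0,0,0,0],[0,0,0,0,0,0,0],[0,0,0,0,0,0,0],[0,0,0,0,0,0,0],[0,0,0,0,0,0,0],[0,0,0,0,0,0,0]]'; python3 ok.py 3
```

```text
time: 13.3
eef_pos: [483.3, -262.9, -15.1]
ee_rot: [[0.982, 0.187, -0.0], [0.187, -0.982, 0.0], [-0.0, -0.001, -1.0]]
wrist_force: [-0.0, 0.7, 0.7]
gripper_width: 6.1
grasp_force: 40.9
time: 14.1
eef_pos: [483.6, -263.2, -14.8]
ee_rot: [[0.982, 0.187, 0.0], [0.187, -0.982, 0.0], [0.0, 0.0, -1.0]]
wrist_force: [-0.2, -0.6, -0.1]
gripper_width: 6.4
grasp_force: 40.9
F [-0.2 -0.6 -0.1] p [ 483.56 -263.15  -14.77]
```

```bash
python3 -m jog '[[0,0,0,0,0,-1,0],[0,0,0,0,0,-2,0],[0,0,0,0,0,-3.5,0],[0,0,-0.5,0,0,-4.5,0],[0,0,-1.2,0,0,-4.5,0],[0,0,-2.26,0,0,-4.5,0],[0,0,-2.26,0,0,-4.5,0],[0,0,-2.26,0,0,-4.5,0]]'; cat > goal.py <<'E'
from h import *
import sys
from scipy.spatial.transform import Rotation as Rn
# args: tilt a (deg, + = towards gearmotor +y), along-shaft coord s, lateral t, rho (tool-origin distance from axis, along N), 
a,s,t,rho=map(float,sys.argv[1:5]); a=np.radians(a)
N=np.array([0,0,np.cos(a)])+np.sin(a)*Y; R=np.c_[X,np.cross(-N,X),-N]
T=np.r_[0,0,70]+X*s+Y*off+N*rho+np.cross(N,X)*t
o=get_obs(); p,R0=np.array(o['eef_pos']),np.array(o['ee_rot'])
w=Rn.from_matrix(R0.T@R).as_rotvec(degrees=True)/8
print('p',p.round(2),'goal',T.round(1),'row',w.round(3),(R0.T@(T-p)/30).round(3),'F',np.round(o['wrist_force'],1),'w',round(float(o['gripper_width']),1))
d=p-np.r_[0,0,70]; print('now s',(d@X).round(2),'t',((d-Y*off)@np.cross(N,X)).round(2),'rho',((d-Y*off)@N).round(2), 'tilt',np.degrees(np.arctan2(-R0[:,2]@Y,-R0[2,2])).round(2))
E
python3 goal.py 10.5 474.2 0 15
```

```text
time: 14.9
eef_pos: [483.4, -263.0, 120.0]
ee_rot: [[0.878, 0.479, -0.0], [0.479, -0.878, 0.0], [-0.0, -0.0, -1.0]]
wrist_force: [-0.2, -0.4, -0.2]
gripper_width: 6.2
grasp_force: 40.9
p [ 483.44 -263.04  120.01] goal [532.   17.8  84.7] row [-1.314  0.004 -0.037] [ 5.907 -7.442  1.177] F [-0.2 -0.4 -0.2] w 6.2
now s 295.83 t -225.03 rho 9.15 tilt -0.02
```

```bash
python3 -m jog '[[-0.1,0,0,0.9,-1.1,0,0],[-0.3,0,0,1.8,-2.2,0,0],[-0.5,0,0,2.7,-3.3,0,0],[-0.7,0,0,3.6,-4.4,0,0],[-0.9,0,0,4.5,-5.5,0,0],[-1.1,0,0,5.2,-6.5,0.3,0],[-1.3,0,-0.03,5.9,-7.44,0.7,0],[-1.31,0,-0.04,5.91,-7.44,1.18,0]]' >/dev/null; python3 -m jog '[[0,0,0,0,0,0,0],[0,0,0,0,0,0,0],[0,0,0,0,0,0,0],[0,0,0,0,0,0,0],[0,0,0,0,0,0,0],[0,0,0,0,0,0,0],[0,0,0,0,0,0,0],[0,0,0,0,0,0,0]]'>/dev/null; python3 goal.py 10.5 474.2 0 15
python3 - <<'E'
from h import *
p,d=snap('side','s7');a,_=snap('top','t7')
f=lambda i,u0,v0,u1,v1,k:cv2.resize(i[v0:v1,u0:u1],None,fx=k,fy=k,interpolation=cv2.INTER_CUBIC)
cv2.imwrite('pics/c6.png',np.hstack([f(a,175,150,235,225,8)[:600,:400],f(p,255,180,305,255,8)[:600,:400]])[:,:,::-1])
E
```

```text
p [531.05  17.87  84.9 ] goal [532.   17.8  84.7] row [-0.002 -0.003  0.032] [0.026 0.015 0.008] F [0.3 0.1 0.5] w 6.5
now s 473.41 t 0.45 rho 15.24 tilt 10.49
```

View pics/c6.png

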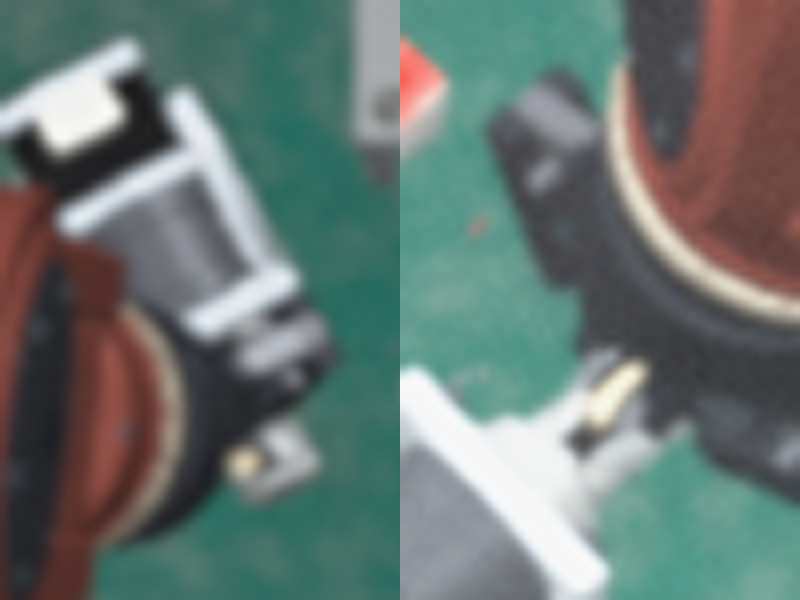

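c6 shows the key parallel to the slot and above it: its front end is at (243,463) in the top half, and it runs from (590,415) to (645,368) in the side half. I'll check these against the predicted positions.

```bash
python3 - <<'E'
from h import *
o=get_obs();p=np.array(o['eef_pos']);R=np.array(o['ee_rot'])
def px(P): 
    t=(proj('top',P)-[175,150]+.5)*8; s=(proj('side',P)-[255,180]+.5)*8+[400,0]; return t.round(0),s.round(0)
for nm,b in(('toolz',p+R@[0,0,-20.3]),('worldz',p+[0,0,24.5]+R@[0,0,4.2])):
    print(nm,'bottom -X end',px(b+R@[-14,0,0]),'top',px(b+R@[-14,0,-9]),'top+X end',px(b+R@[14,0,-9]))
E
```

```text
toolz bottom -X end (array([251., 471.]), array([669., 361.])) top (array([244., 471.]), array([676., 351.])) top+X end (array([204., 400.]), array([596., 419.]))
worldz bottom -X end (array([262., 465.]), array([658., 348.])) top (array([256., 464.]), array([664., 339.])) top+X end (array([215., 393.]), array([585., 406.]))
```

```bash
python3 -m jog '[[0,0,0.03,0.01,0.01,0.2,0],[0,0,0.03,0.026,0.015,0.4,0],[0,0,0.03,0.026,0.015,0.6,0],[0,0,0.03,0.026,0.015,0.64,0],[0,0,0.03,0.026,0.015,0.64,0],[0,0,0.03,0.026,0.015,0.64,0],[0,0,0.03,0.026,0.015,0.64,0],[0,0,0.03,0.026,0.015,0.64,0]]'>/dev/null; python3 goal.py 10.5 474.2 0 -5.8; python3 ok.py 3 && python3 -m jog '[[0,0,0,0,0,0.04,0],[0,0,0,0,0,0.07,0],[0,0,0,0,0,0.07,0],[0,0,0,0,0,0.07,0],[0,0,0,0,0,0.07,0],[0,0,0,0,0,0.07,0],[0,0,0,0,0,0.07,0],[0,0,0,0,0,0.07,0]]'>/dev/null; python3 ok.py 3;  python3 goal.py 10.5 474.2 0 -5.8
```

```text
p [533.79  14.86  66.32] goal [533.8  14.5  64.3] row [-0.    -0.005  0.003] [-0.005 -0.002  0.068] F [ 0.1  0.4 -0.4] w 6.2
now s 474.35 t -0.06 rho -3.76 tilt 10.5
F [ 0.1  0.4 -0.4] p [533.79  14.86  66.32]
F [-0.  -0.9 -0.6] p [533.78  14.54  63.97]
p [533.78  14.54  63.97] goal [533.8  14.5  64.3] row [-0.002 -0.003  0.003] [ 0.001  0.003 -0.011] F [-0.  -0.9 -0.6] w 5.8
now s 474.18 t 0.1 rho -6.12 tilt 10.48
```

```bash
for i in 1; do python3 -m jog '[[0,0,0,0,0,0.015,0],[0,0,0,0,0,0.03,0],[0,0,0,0,0,0.03,0],[0,0,0,0,0,0.03,0],[0,0,0,0,0,0.03,0],[0,0,0,0,0,0.03,0],[0,0,0,0,0,0.03,0],[0,0,0,0,0,0.03,0]]'>/dev/null; done; python3 ok.py 2.5 && python3 -m jog '[[0,0,0,0,0,0.015,0],[0,0,0,0,0,0.03,0],[0,0,0,0,0,0.03,0],[0,0,0,0,0,0.03,0],[0,0,0,0,0,0.03,0],[0,0,0,0,0,0.03,0],[0,0,0,0,0,0.03,0],[0,0,0,0,0,0.03,0]]'>/dev/null; python3 ok.py 2.5 && python3 -m jog '[[0,0,0,0,0,0.015,0],[0,0,0,0,0,0.03,0],[0,0,0,0,0,0.03,0],[0,0,0,0,0,0.03,0],[0,0,0,0,0,0.03,0],[0,0,0,0,0,0.03,0],[0,0,0,0,0,0.03,0],[0,0,0,0,0,0.03,0]]'>/dev/null;  python3 goal.py 10.5 474.2 0 -11.3
```

```text
F [ 0.3  0.1 -0.2] p [533.9   14.38  63.1 ]
F [-0.9  0.8  3.8] p [534.08  14.24  62.38]
p [534.08  14.24  62.38] goal [534.3  13.6  58.9] row [-0.001 -0.005  0.003] [-0.004 -0.     0.118] F [-0.9  0.8  3.8] w 6.4
now s 474.31 t -0.01 rho -7.75 tilt 10.49
```

```bash
cat > st.py <<'E'
from h import *
o=get_obs();p=np.array(o['eef_pos']);R=np.array(o['ee_rot']);N=-R[:,2];d=p-np.r_[0,0,70]-Y*off
a=np.radians(10.5);N=np.r_[0,0,np.cos(a)]+np.sin(a)*Y
print('t%.1f'%o['time'],'s %.2f t %.2f rho %.2f'%(d@X,d@np.cross(N,X),d@N),'Ftool',(R.T@o['wrist_force']).round(1),'Mtool',(R.T@o['wrist_torque']).round(3),'w %.1f g %.1f'%(o['gripper_width'],o['grasp_force']))
E
python3 st.py; python3 -m jog '[[0,0,0,0,0.01,0,0],[0,0,0,0,0.02,0,0],[0,0,0,0,0.02,0,0],[0,0,0,0,0.02,0,0],[0,0,0,0,0.02,0,0],[0,0,0,0,0.02,0,0],[0,0,0,0,0.02,0,0],[0,0,0,0,0.02,0,0]]'>/dev/null; python3 st.py;  python3 -m jog '[[0,0,0,0,-0.02,0,0],[0,0,0,0,-0.04,0,0],[0,0,0,0,-0.04,0,0],[0,0,0,0,-0.04,0,0],[0,0,0,0,-0.04,0,0],[0,0,0,0,-0.04,0,0],[0,0,0,0,-0.04,0,0],[0,0,0,0,-0.04,0,0]]'>/dev/null; python3 st.py
```

```text
t19.8 s 474.31 t -0.01 rho -7.75 Ftool [-0.3 -0.5 -3.9] Mtool [ 0.282 -0.131 -0.01 ] w 6.4 g 41.4
t20.6 s 474.29 t -0.36 rho -7.83 Ftool [ 0.5 -3.1 -6.9] Mtool [ 0.859 -0.071 -0.054] w 6.3 g 41.6
t21.4 s 474.29 t 0.54 rho -7.83 Ftool [ 0.3  3.3 -3.7] Mtool [-0.334  0.03  -0.034] w 6.4 g 41.4
```

```bash
python3 -m jog '[[0,0,0,0.01,0.01,0,0],[0,0,0,0.03,0.02,0,0],[0,0,0,0.04,0.02,0,0],[0,0,0,0.04,0.02,0,0],[0,0,0,0.04,0.02,0,0],[0,0,0,0.04,0.02,0,0],[0,0,0,0.04,0.02,0,0],[0,0,0,0.04,0.02,0,0]]'>/dev/null; python3 st.py;  python3 -m jog '[[0,0,0,-0.03,0,0,0],[0,0,0,-0.06,0,0,0],[0,0,0,-0.08,0,0,0],[0,0,0,-0.08,0,0,0],[0,0,0,-0.08,0,0,0],[0,0,0,-0.08,0,0,0],[0,0,0,-0.08,0,0,0],[0,0,0,-0.08,0,0,0]]'>/dev/null; python3 st.py
```

```text
t22.2 s 474.89 t 0.45 rho -7.95 Ftool [-2.6  1.1 -7.5] Mtool [ 0.099 -0.681  0.01 ] w 6.3 g 41.7
t23.0 s 473.72 t 0.35 rho -7.77 Ftool [ 4.8 -0.1 -3.9] Mtool [ 0.325  1.074 -0.008] w 6.8 g 41.3
```

```bash
python3 - <<'E'
from h import *
a0=np.radians(10.49);N=np.r_[0,0,np.cos(a0)]+np.sin(a0)*Y; R=np.c_[X,np.cross(-N,X),-N]; p=np.r_[531.05,17.87,84.9]
for n,f,(u0,v0,u1,v1) in(('side','s7',(272,196,292,240)),('top','t7',(195,195,215,218))):
    im=np.load(f'pics/{f}.npz')['p'][v0:v1,u0:u1]; big=cv2.resize(im,None,fx=8,fy=8,interpolation=cv2.INTER_CUBIC).astype(int)
    m=((big[:,:,0]>120)&(big[:,:,0]-big[:,:,2]>20)).astype(np.uint8); k,l,st,c=cv2.connectedComponentsWithStats(m); i=1+np.argmax(st[1:,4])
    q=cv2.boxPoints(cv2.minAreaRect(np.argwhere(l==i)[:,::-1].astype(np.float32))); print(n,st[i,4],'ctr',(c[i]+.5)/8-.5+[u0,v0]); print(((q+.5)/8-.5+[u0,v0]).round(1).tolist())
    for x in(-14,14):
        print(x,{(y,z):proj(n,p+R@[x,y,-20.3-z]).round(1).tolist() for y in(-4,4) for z in(0,4.8,9)})
E
```

```text
side 6788 ctr [286.94017015 203.80844873]
[[281.1, 195.6], [291.4, 195.6], [291.4, 213.8], [281.1, 213.8]]
-14 {(-4, 0): [289.4, 226.0], (-4, 4.8): [289.8, 225.4], (-4, 9): [290.2, 224.9], (4, 0): [286.9, 223.1], (4, 4.8): [287.3, 222.5], (4, 9): [287.7, 222.0]}
14 {(-4, 0): [279.5, 234.3], (-4, 4.8): [279.9, 233.7], (-4, 9): [280.3, 233.2], (4, 0): [277.0, 231.4], (4, 4.8): [277.4, 230.8], (4, 9): [277.7, 230.3]}
top 1732 ctr [195.49263857 201.59786374]
[[194.6, 194.6], [196.9, 194.6], [196.9, 209.6], [194.6, 209.6]]
-14 {(-4, 0): [204.7, 209.1], (-4, 4.8): [204.2, 209.1], (-4, 9): [203.8, 209.1], (4, 0): [207.1, 207.6], (4, 4.8): [206.7, 207.6], (4, 9): [206.3, 207.6]}
14 {(-4, 0): [199.7, 200.3], (-4, 4.8): [199.3, 200.3], (-4, 9): [198.8, 200.2], (4, 0): [202.2, 198.8], (4, 4.8): [201.7, 198.8], (4, 9): [201.3, 198.7]}
```

```bash
python3 - <<'E'
from h import *
for n,f,(u0,v0,u1,v1) in(('side','s7',(274,220,290,240)),('top','t7',(199,197,215,216))):
    im=np.load(f'pics/{f}.npz')['p'][v0:v1,u0:u1]; big=cv2.resize(im,None,fx=8,fy=8,interpolation=cv2.INTER_CUBIC).astype(int)
    m=((big[:,:,1]>125)&(big[:,:,0]-big[:,:,2]>14)).astype(np.uint8); k,l,st,c=cv2.connectedComponentsWithStats(m); i=1+np.argmax(st[1:,4])
    q=cv2.boxPoints(cv2.minAreaRect(np.argwhere(l==i)[:,::-1].astype(np.float32))); print(n,st[i,4],'ctr',(c[i]+.5)/8-.5+[u0,v0]); print(((q+.5)/8-.5+[u0,v0]).round(1).tolist())
E
```

```text
side 2178 ctr [281.19800275 228.71326905]
[[276.3, 231.3], [282.6, 223.3], [285.9, 225.9], [279.6, 233.9]]
top 704 ctr [205.21164773 207.31622869]
[[203.2, 205.7], [207.2, 205.7], [207.2, 208.9], [203.2, 208.9]]
```

```bash
python3 - <<'E'
from h import *
p,d=snap('side','s8');a,b=snap('top','t8')
f=lambda i,u0,v0,u1,v1,k:cv2.resize(i[v0:v1,u0:u1],None,fx=k,fy=k,interpolation=cv2.INTER_CUBIC)
cv2.imwrite('pics/c7.png',np.hstack([f(a,187,180,217,225,13)[:585,:390],f(p,262,205,292,250,13)[:585,:390]])[:,:,::-1])
o=get_obs();q=np.array(o['eef_pos']);R=np.array(o['ee_rot'])
for n,o0,ox in(('top',(187,180),0),('side',(262,205),390)):
  for x in(-14,14): print(n,x,[((proj(n,q+R@[x,y,-20.3-z])-o0+.5)*13+[ox,0]).round(0).tolist() for y in(-4,4) for z in(0,9)])
E
```

```text
top -14 [[263.0, 384.0], [253.0, 384.0], [295.0, 365.0], [285.0, 365.0]]
top 14 [[200.0, 272.0], [189.0, 271.0], [231.0, 253.0], [221.0, 252.0]]
side -14 [[724.0, 316.0], [735.0, 302.0], [692.0, 280.0], [702.0, 265.0]]
side 14 [[599.0, 422.0], [608.0, 409.0], [566.0, 385.0], [575.0, 372.0]]
```

View pics/c7.png

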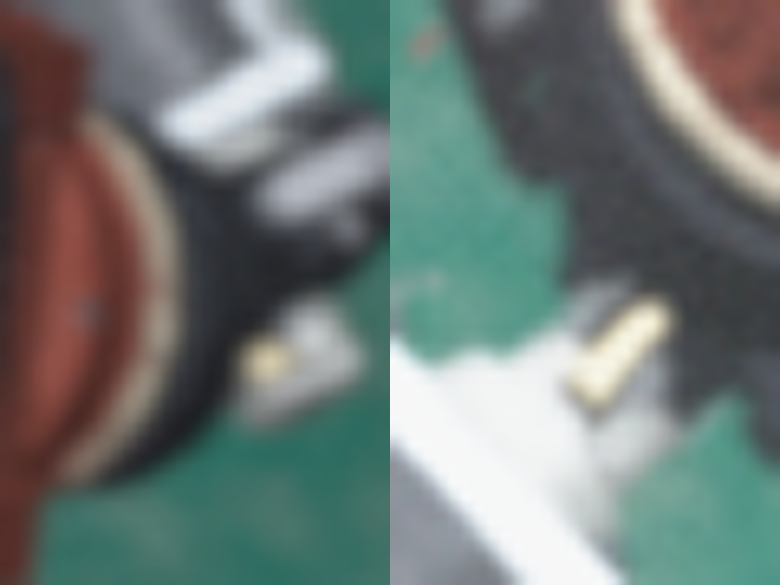

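c7 shows the key over the slot: in the side half the bright bar runs from (590,388) to (655,310), and it looks turned slightly relative to the slot. I'll recentre it and try small yaw wiggles.

```bash
python3 -m jog '[[0,0,0.1,0.02,0,0,0],[0,0,0.2,0.04,0,0,0],[0,0,0.3,0.04,0,0,0],[0,0,0.4,0.04,0,0,0],[0,0,0.4,0.04,0,0,0],[0,0,0.4,0.04,0,0,0],[0,0,0.4,0.04,0,0,0],[0,0,0.4,0.04,0,0,0]]'>/dev/null; python3 st.py;  python3 -m jog '[[0,0,-0.2,0,0,0,0],[0,0,-0.4,0,0,0,0],[0,0,-0.6,0,0,0,0],[0,0,-0.8,0,0,0,0],[0,0,-0.8,0,0,0,0],[0,0,-0.8,0,0,0,0],[0,0,-0.8,0,0,0,0],[0,0,-0.8,0,0,0,0]]'>/dev/null; python3 st.py
```

```text
t23.9 s 474.00 t 0.09 rho -7.88 Ftool [ 0.7  0.4 -6. ] Mtool [0.068 0.13  0.031] w 6.2 g 41.6
t24.7 s 474.00 t 0.26 rho -7.92 Ftool [ 2.1 -0.6 -5.7] Mtool [0.312 0.237 0.036] w 6.1 g 41.6
```

```bash
python3 -m jog '[[0,0,0.1,0,0,-0.06,0],[0,0,0.2,0,-0.02,-0.06,0],[0,0,0.4,0,-0.04,-0.06,0],[0,0,0.4,0,-0.04,-0.03,0],[0,0,0.4,0,-0.04,0,0],[0,0,0.4,0,-0.04,0,0],[0,0,0.4,0,-0.04,0,0],[0,0,0.4,0,-0.04,0,0]]'>/dev/null; python3 st.py;  python3 ok.py 2 && exit;  python3 -m jog '[[0,0,0,0,0,-0.06,0],[0,0,0,0,-0.02,-0.06,0],[0,0,0,0,-0.03,-0.06,0],[0,0,0,0,-0.03,-0.03,0],[0,0,0,0,-0.03,0,0],[0,0,0,0,-0.03,0,0],[0,0,0,0,-0.03,0,0],[0,0,0,0,-0.03,0,0]]'>/dev/null; python3 st.py
```

```text
t25.5 s 474.09 t 1.40 rho -8.02 Ftool [ 0.3 -0.4  0.2] Mtool [0.299 0.195 0.018] w 6.1 g 40.8
F [ 0.1  0.5 -0.3] p [533.24  15.32  61.86]
```

```bash
python3 -m jog '[[0,0,0,0,0,0.015,0],[0,0,0,0,0,0.03,0],[0,0,0,0,0,0.03,0],[0,0,0,0,0,0.03,0],[0,0,0,0,0,0.03,0],[0,0,0,0,0,0.03,0],[0,0,0,0,0,0.03,0],[0,0,0,0,0,0.03,0]]'>/dev/null; python3 st.py;  python3 ok.py 3 >/dev/null && python3 -m jog '[[0,0,0,0,0,0.015,0],[0,0,0,0,0,0.03,0],[0,0,0,0,0,0.03,0],[0,0,0,0,0,0.03,0],[0,0,0,0,0,0.03,0],[0,0,0,0,0,0.03,0],[0,0,0,0,0,0.03,0],[0,0,0,0,0,0.03,0]]'>/dev/null; python3 st.py;  python3 ok.py 3 >/dev/null && python3 -m jog '[[0,0,0,0,0,0.015,0],[0,0,0,0,0,0.03,0],[0,0,0,0,0,0.03,0],[0,0,0,0,0,0.03,0],[0,0,0,0,0,0.03,0],[0,0,0,0,0,0.03,0],[0,0,0,0,0,0.03,0],[0,0,0,0,0,0.03,0]]'>/dev/null; python3 st.py
```

```text
t26.3 s 474.11 t 1.39 rho -8.86 Ftool [ 1.  -2.4  0.1] Mtool [0.502 0.203 0.059] w 6.2 g 40.9
t27.1 s 474.11 t 1.38 rho -9.78 Ftool [ 0.8 -2.4 -0.2] Mtool [0.755 0.254 0.032] w 6.2 g 40.9
t27.9 s 474.13 t 1.35 rho -10.63 Ftool [ 0.7 -3.3 -1.5] Mtool [0.943 0.145 0.042] w 6.2 g 41.2
```

```bash
python3 -m jog '[[0,0,0,0,-0.01,0,0],[0,0,0,0,-0.015,0,0],[0,0,0,0,-0.015,0.01,0],[0,0,0,0,-0.015,0.02,0],[0,0,0,0,-0.015,0.02,0],[0,0,0,0,-0.015,0.02,0],[0,0,0,0,-0.015,0.02,0],[0,0,0,0,-0.015,0.02,0]]'>/dev/null; python3 st.py;  python3 ok.py 5 >/dev/null && python3 -m jog '[[0,0,0,0,0,0.005,0],[0,0,0,0,0,0.01,0],[0,0,0,0,0,0.01,0],[0,0,0,0,0,0.01,0],[0,0,0,0,0,0.01,0],[0,0,0,0,0,0.01,0],[0,0,0,0,0,0.01,0],[0,0,0,0,0,0.01,0]]'>/dev/null; python3 st.py
```

```text
t28.7 s 474.18 t 1.42 rho -10.93 Ftool [-1.3 -1.9 -6.6] Mtool [ 0.399 -0.389  0.019] w 6.1 g 44.2
t28.7 s 474.18 t 1.42 rho -10.93 Ftool [-1.3 -1.9 -6.6] Mtool [ 0.399 -0.389  0.019] w 6.1 g 44.2
```

```bash
python3 -m jog '[[0,0,0,0,0,0,10],[0,0,0,0,0,0,22],[0,0,0,0,0,0,22],[0,0,0,0,0,0,22],[0,0,0,0,0,-0.2,22],[0,0,0,0,0,-0.4,22],[0,0,0,0,0,-0.4,10],[0,0,0,0,0,-0.4,0]]'>/dev/null; python3 st.py; python3 -m jog '[[0,0,0,0,0,0.1,0],[0,0,0,0,0,0.18,0],[0,0,0,0,0,0.18,0],[0,0,0,0,0,0.18,0],[0,0,0,0,0,0.18,0],[0,0,0,0,0,0.18,0],[0,0,0,0,0,0.18,0],[0,0,0,0,0,0.18,0]]'>/dev/null; python3 st.py; python3 ok.py 3 >/dev/null && python3 -m jog '[[0,0,0,0,0,0.02,0],[0,0,0,0,0,0.04,0],[0,0,0,0,0,0.04,0],[0,0,0,0,0,0.04,0],[0,0,0,0,0,0.04,0],[0,0,0,0,0,0.04,0],[0,0,0,0,0,0.04,0],[0,0,0,0,0,0.04,0]]'>/dev/null; python3 st.py
```

```text
t29.5 s 474.39 t 1.55 rho 1.17 Ftool [-0.1  0.3 -0.9] Mtool [0.207 0.025 0.027] w 0.1 g 0.0
t30.3 s 474.15 t 1.71 rho -4.56 Ftool [ 0.9 -0.3  0.1] Mtool [ 0.173  0.032 -0.024] w -0.2 g 0.0
t31.1 s 474.16 t 1.76 rho -5.80 Ftool [-0.5  0.2  0.5] Mtool [ 0.16   0.029 -0.028] w 0.1 g 0.0
```

```bash
python3 -m jog '[[0,0,0,0,0,0.01,0],[0,0,0,0,0,0.02,0],[0,0,0,0,0,0.02,0],[0,0,0,0,0,0.02,0],[0,0,0,0,0,0.02,0],[0,0,0,0,0,0.02,0],[0,0,0,0,0,0.02,0],[0,0,0,0,0,0.02,0]]'>/dev/null; python3 st.py;python3 ok.py 3 >/dev/null && python3 -m jog '[[0,0,0,0,0,0.01,0],[0,0,0,0,0,0.03,0],[0,0,0,0,0,0.03,0],[0,0,0,0,0,0.03,0],[0,0,0,0,0,0.03,0],[0,0,0,0,0,0.03,0],[0,0,0,0,0,0.03,0],[0,0,0,0,0,0.03,0]]'>/dev/null; python3 st.py
```

```text
t31.9 s 474.19 t 1.70 rho -6.30 Ftool [-1.  -0.6 -4.6] Mtool [ 0.4   -0.225 -0.028] w -0.4 g 2.3
t31.9 s 474.19 t 1.70 rho -6.30 Ftool [-1.  -0.6 -4.6] Mtool [ 0.4   -0.225 -0.028] w -0.4 g 2.3
```

```bash
python3 -m jog '[[0,0,0,0,0,-0.3,0],[0,0,0,0,0,-0.8,30],[0,0,0,0,0,-1.5,60],[0,0,0,0,0,-2,80],[0.5,0,0.5,0,0,-2.3,80],[1,0,1,0,0,-2.3,80],[1.31,0,1.8,0,0,-2.3,80],[1.31,0,1.8,0,0,-2.3,80]]'; cat > goalv.py <<'E'
from h import *
import sys
from scipy.spatial.transform import Rotation as Rn
x,y,z,yw=map(float,sys.argv[1:5]); yw=np.radians(yw)
R=np.array([[np.cos(yw),np.sin(yw),0],[np.sin(yw),-np.cos(yw),0],[0,0,-1]]); o=get_obs();p,R0=np.array(o['eef_pos']),np.array(o['ee_rot'])
print('t',o['time'],'p',p.round(1),'F',np.round(o['wrist_force'],1),'row',(Rn.from_matrix(R0.T@R).as_rotvec(degrees=True)/8).round(3),(R0.T@(np.r_[x,y,z]-p)/30).round(3))
E
python3 goalv.py 454.2 -137.8 75 -7.7
python3 - <<'E'
from h import *
# recheck pulley in unobstructed side view s0/top t8
for n,f,z in(('top','t8',52),('top','t7',52)):
    u0,v0,u1,v1=246,218,278,246
    big=cv2.resize(np.load(f'pics/{f}.npz')['p'][v0:v1,u0:u1],None,fx=8,fy=8,interpolation=cv2.INTER_CUBIC)
    m=(big.min(2)>140).astype(np.uint8);k,l,st,c=cv2.connectedComponentsWithStats(m); i=1+np.argmax(st[1:,4]); q=cv2.boxPoints(cv2.minAreaRect(np.argwhere(l==i)[:,::-1].astype(np.float32)))
    W=np.array([atz(n,u0+(a+.5)/8-.5,v0+(b+.5)/8-.5,z) for a,b in q]); e=W[1]-W[0],W[2]-W[1]; print(W.mean(0).round(1),[(np.hypot(*x[:2]).round(1),np.degrees(np.arctan2(x[1],x[0])).round(1)) for x in e])
E
```

```text
time: 32.7
eef_pos: [527.4, 25.9, 132.0]
ee_rot: [[0.968, 0.25, 0.022], [0.249, -0.968, 0.01], [0.023, -0.004, -1.0]]
wrist_force: [-0.5, -0.4, -1.1]
gripper_width: 68.3
grasp_force: 0.0
t 32.7 p [527.4  25.9 132. ] F [-0.5 -0.4 -1.1] row [-0.061 -0.16   2.768] [-3.767  4.682  1.793]
[ 454.8 -137.8   52. ] [(np.float64(39.4), np.float64(-7.3)), (np.float64(51.2), np.float64(-97.2))]
[ 454.8 -137.8   52. ] [(np.float64(39.4), np.float64(-7.0)), (np.float64(51.3), np.float64(-97.0))]
```

```bash
python3 -m jog '[[0,0,0.5,-0.8,1,0,80],[0,-0.05,1,-1.6,2,0.2,80],[0,-0.1,1.5,-2.4,3,0.6,80],[-0.03,-0.15,2,-3.2,4,1.1,80],[-0.06,-0.16,2.7,-3.77,4.68,1.6,80],[-0.06,-0.16,2.7,-3.77,4.68,1.8,80],[-0.06,-0.16,2.7,-3.77,4.68,1.8,80],[-0.06,-0.16,2.7,-3.77,4.68,1.8,80]]'>/dev/null;python3 goalv.py 454.5 -137.8 7 -7.2
```

```text
t 33.5 p [ 454.6 -136.4   74.8] F [ 0.6 -0.5 -0.4] row [ 0.007 -0.002  0.054] [1.000e-03 4.400e-02 2.261e+00]
```

```bash
python3 -m jog '[[0,0,0.05,0,0.04,0.5,80],[0,0,0.05,0,0.04,1,80],[0,0,0.05,0,0.04,1.4,80],[0,0,0.05,0,0.04,1.7,80],[0,0,0.05,0,0.04,1.9,80],[0,0,0.05,0,0.04,2.1,80],[0,0,0.05,0,0.04,2.26,80],[0,0,0.05,0,0.04,2.26,80]]'>/dev/null;python3 goalv.py 454.5 -137.8 7 -7.2; python3 ok.py 4 >/dev/null && python3 -m jog '[[0,0,0,0,0,0,65],[0,0,0,0,0,0,50],[0,0,0,0,0,0,40],[0,0,0,0,0,0,40],[0,0,0,0,0,0,40],[0,0,0,0,0,0,40],[0,0,0,0,0,0,40],[0,0,0,0,0,0,40]]' 40; python3 goalv.py 454.5 -137.8 7 -7.2
```

```text
t 34.3 p [ 453.7 -138.1    5.8] F [-0.  -0.8  0. ] row [ 0.001  0.007 -0.02 ] [ 0.026 -0.014 -0.041]
time: 35.1
eef_pos: [454.7, -136.4, 7.1]
ee_rot: [[0.992, -0.127, 0.001], [-0.127, -0.992, 0.003], [0.001, -0.003, -1.0]]
wrist_force: [0.4, 11.2, 7.4]
gripper_width: 49.3
grasp_force: 41.5
t 35.1 p [ 454.7 -136.4    7.1] F [ 0.4 11.2  7.4] row [-0.025 -0.007 -0.01 ] [0.001 0.047 0.005]
```

```bash
sed -i 's/off=-244.5/off=-243.3/' h.py; python3 -m jog '[[0,0,0,0,-0.03,0,40],[0,0,0,0,-0.05,-0.1,40],[0,0,0,0,-0.05,-0.4,40],[0,0,0,0,-0.05,-1,40],[0,0,0,0,-0.05,-2,40],[0,0,0,0,-0.05,-3,40],[0,0,0,0,-0.05,-3,40],[0,0,0,0,-0.05,-3,40]]' 60; sed -i 's/radians(10.5)/radians(12)/' st.py; python3 goal.py 12 420 0 -30
```

```text
time: 35.9
eef_pos: [454.7, -137.2, 97.2]
ee_rot: [[0.992, -0.128, 0.001], [-0.128, -0.992, -0.001], [0.001, 0.001, -1.0]]
wrist_force: [0.6, -0.6, -2.6]
gripper_width: 48.5
grasp_force: 62.4
p [ 454.68 -137.25   97.21] goal [488.3 -15.2  40.7] row [-1.438  0.47  -4.521] [ 0.587 -4.181  1.881] F [ 0.6 -0.6 -2.6] w 48.5
now s 331.52 t -100.34 rho 6.49 tilt 0.1
```

```bash
python3 -m jog '[[-0.2,0.07,-0.7,0.1,-0.8,0,40],[-0.5,0.15,-1.5,0.2,-1.6,0.2,40],[-0.7,0.24,-2.3,0.3,-2.4,0.6,40],[-1,0.32,-3.1,0.4,-3.2,1,40],[-1.3,0.4,-3.9,0.5,-4,1.5,40],[-1.44,0.47,-4.52,0.59,-4.18,1.88,40],[-1.44,0.47,-4.52,0.59,-4.18,1.88,40],[-1.44,0.47,-4.52,0.59,-4.18,1.88,40]]'>/dev/null; python3 goal.py 12 420 0 -44.7
```

```text
p [486.97 -14.7   39.22] goal [489.8 -17.9  26.3] row [-0.019  0.016 -0.014] [0.032 0.046 0.45 ] F [ 0.1 -0.5 -1.4] w 48.8
now s 419.07 t 1.35 rho -31.18 tilt 11.85
```

```bash
python3 -m jog '[[0,0,0,0.03,0.03,0.2,40],[0,0,0,0.03,0.03,0.45,40],[0,0,0,0.03,0.03,0.45,40],[0,0,0,0.03,0.03,0.45,40],[0,0,0,0.03,0.03,0.45,40],[0,0,0,0.03,0.03,0.45,40],[0,0,0,0.03,0.03,0.45,40],[0,0,0,0.03,0.03,0.45,40]]'>/dev/null; python3 goal.py 12 420 0 -44.7;python3 st.py
python3 - <<'E'
from h import *
p,d=snap('side','s9');a,b=snap('top','t9')
f=lambda i,u0,v0,u1,v1,k:cv2.resize(i[v0:v1,u0:u1],None,fx=k,fy=k,interpolation=cv2.INTER_CUBIC)
cv2.imwrite('pics/c8.png',np.hstack([f(a,187,180,227,240,10)[:600,:400],f(p,265,200,305,260,10)[:600,:400]])[:,:,::-1])
o=get_obs();q=np.array(o['eef_pos']);R=np.array(o['ee_rot'])
for n,o0,ox in(('top',(187,180),0),('side',(265,200),400)):
  print(n,[((proj(n,q+R@[x,0,-44.9-25])-o0+.5)*10+[ox,0]).round(0).tolist() for x in(-18,18)], [((proj(n,np.r_[0,0,70]+X*x+Y*off)-o0+.5)*10+[ox,0]).round(0).tolist() for x in(451.7,493)])
E
```

```text
p [490.4  -17.41  26.95] goal [489.8 -17.9  26.3] row [-0.009  0.004  0.001] [-0.025 -0.002  0.023] F [ 0.2 -0.9 -1.6] w 48.7
now s 420.76 t -0.05 rho -44.02 tilt 11.93
t37.5 s 420.76 t -0.05 rho -44.02 Ftool [-0.2  0.5  1.7] Mtool [0.277 0.035 0.053] w 48.7 g 62.6
top [[299.0, 470.0], [235.0, 356.0]] [[237.0, 315.0], [166.0, 188.0]]
side [[825.0, 105.0], [703.0, 207.0]] [[634.0, 274.0], [493.0, 393.0]]
```

View pics/c8.png

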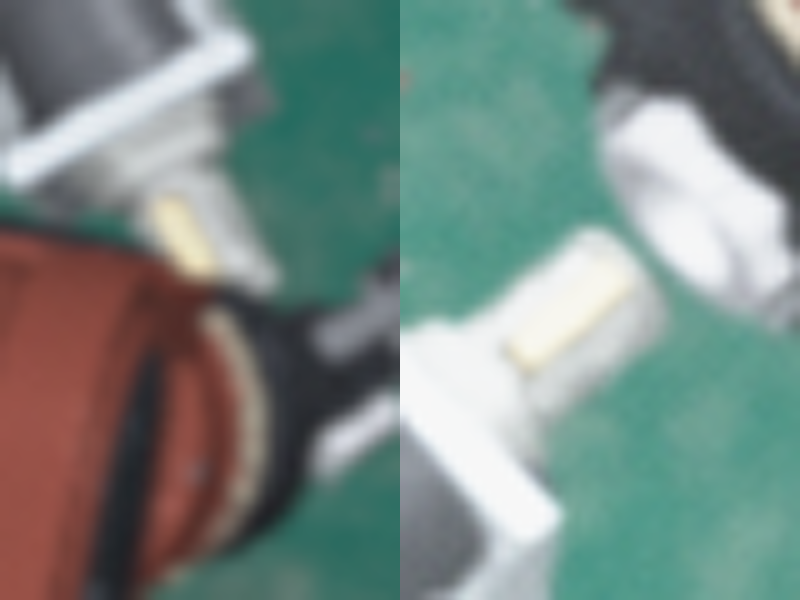

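c8 shows the key seated in the slot (side half, (515,357) to (630,270)) and the pulley in line in front of the shaft. I'll measure the key's roll angle from a cross profile.

```bash
python3 - <<'E'
from h import *
from scipy.ndimage import map_coordinates as mc
p=np.load('pics/s9.npz')['p'].astype(float); E=calibration('side')['extrinsics']; cam=-E[:3,:3].T@E[:3,3]
acc=[];
for s in np.arange(463,480,1.):
    A=np.r_[0,0,70]+X*s+Y*off; v=cam-A; v/=np.linalg.norm(v); w=np.cross(X,v); w/=np.linalg.norm(w)
    if w@Y<0:w=-w
    L=np.arange(-24,24.1,.5); uv=np.array([proj('side',A+w*l) for l in L]); acc.append([mc(p[:,:,c],[uv[:,1],uv[:,0]],order=1) for c in range(3)])
acc=np.mean(acc,0); R,G,B=acc
va=np.degrees(np.arctan2(v@Y,v[2])); print('view angle',va)
sh=(R>130); print('shaft',L[sh][[0,-1]]); 
y=R-B; k=L[y>y.max()/2]; print('key',k[[0,-1]],y.max().round(0)); 
print([ (l,int(r),int(b)) for l,r,b in zip(L[::2],R[::2],B[::2])])
E
```

```text
view angle 14.910016884798342
shaft [-15.5  14. ]
key [-2.  3.] 17.0
[(np.float64(-24.0), 83, 135), (np.float64(-23.0), 83, 135), (np.float64(-22.0), 82, 135), (np.float64(-21.0), 83, 136), (np.float64(-20.0), 84, 136), (np.float64(-19.0), 88, 138), (np.float64(-18.0), 95, 142), (np.float64(-17.0), 108, 149), (np.float64(-16.0), 128, 160), (np.float64(-15.0), 153, 177), (np.float64(-14.0), 180, 196), (np.float64(-13.0), 205, 215), (np.float64(-12.0), 223, 229), (np.float64(-11.0), 234, 237), (np.float64(-10.0), 239, 241), (np.float64(-9.0), 241, 241), (np.float64(-8.0), 242, 241), (np.float64(-7.0), 243, 239), (np.float64(-6.0), 245, 238), (np.float64(-5.0), 246, 238), (np.float64(-4.0), 246, 238), (np.float64(-3.0), 246, 238), (np.float64(-2.0), 246, 237), (np.float64(-1.0), 245, 234), (np.float64(0.0), 242, 227), (np.float64(1.0), 236, 218), (np.float64(2.0), 226, 211), (np.float64(3.0), 217, 207), (np.float64(4.0), 212, 209), (np.float64(5.0), 211, 213), (np.float64(6.0), 211, 215), (np.float64(7.0), 209, 214), (np.float64(8.0), 206, 211), (np.float64(9.0), 199, 205), (np.float64(10.0), 190, 197), (np.float64(11.0), 178, 187), (np.float64(12.0), 164, 176), (np.float64(13.0), 148, 166), (np.float64(14.0), 131, 157), (np.float64(15.0), 115, 149), (np.float64(16.0), 103, 144), (np.float64(17.0), 96, 141), (np.float64(18.0), 93, 140), (np.float64(19.0), 92, 140), (np.float64(20.0), 92, 140), (np.float64(21.0), 91, 140), (np.float64(22.0), 90, 139), (np.float64(23.0), 89, 139), (np.float64(24.0), 89, 139)]
```

```bash
sed -i 's/off=-243.3/off=-243.4/' h.py; sed -i 's/radians(12)/radians(12.7)/' st.py; python3 goal.py 12.7 431 0 -44.7
```

```text
p [490.37 -17.4   26.92] goal [499.7 -13.1  26.4] row [-0.097  0.004  0.001] [0.342 0.021 0.022] F [-0.1  0.  -1.9] w 48.9
now s 420.74 t 0.62 rho -44.02 tilt 11.93
```

```bash
python3 -m jog '[[-0.1,0,0,0,0.02,0.02,40],[-0.1,0,0,0.1,0.02,0.02,40],[-0.1,0,0,0.2,0.02,0.02,40],[-0.1,0,0,0.34,0.02,0.02,40],[-0.1,0,0,0.34,0.02,0.02,40],[-0.1,0,0,0.34,0.02,0.02,40],[-0.1,0,0,0.34,0.02,0.02,40],[-0.1,0,0,0.34,0.02,0.02,40]]'>/dev/null; python3 st.py; python3 ok.py 4 >/dev/null && python3 -m jog '[[0,0,0,0.03,0,0,40],[0,0,0,0.06,0,0,40],[0,0,0,0.09,0,0,40],[0,0,0,0.12,0,0,40],[0,0,0,0.12,0,0,40],[0,0,0,0.12,0,0,40],[0,0,0,0.12,0,0,40],[0,0,0,0.12,0,0,40]]'>/dev/null; python3 st.py; python3 ok.py 4 >/dev/null && python3 -m jog '[[0,0,0,0.03,0,0,40],[0,0,0,0.06,0,0,40],[0,0,0,0.09,0,0,40],[0,0,0,0.1,0,0,40],[0,0,0,0.1,0,0,40],[0,0,0,0.1,0,0,40],[0,0,0,0.1,0,0,40],[0,0,0,0.1,0,0,40]]'>/dev/null; python3 st.py;
```

```text
t38.4 s 430.79 t 0.06 rho -44.76 Ftool [ 0.  -1.1  1.6] Mtool [ 0.255 -0.033 -0.004] w 48.7 g 62.6
t39.2 s 434.45 t 0.05 rho -44.73 Ftool [ 0.1 -0.5  2.1] Mtool [ 0.336 -0.038 -0.001] w 48.9 g 62.6
t40.0 s 437.43 t 0.03 rho -44.74 Ftool [-0.2 -1.2  2.7] Mtool [ 0.318 -0.002  0.042] w 48.8 g 62.6
```

```bash
python3 -m jog '[[0,0,0,0.03,0,0,40],[0,0,0,0.06,0,0,40],[0,0,0,0.09,0,0,40],[0,0,0,0.12,0,0,40],[0,0,0,0.12,0,0,40],[0,0,0,0.12,0,0,40],[0,0,0,0.12,0,0,40],[0,0,0,0.12,0,0,40]]'>/dev/null; python3 st.py; python3 ok.py 5 >/dev/null && python3 -m jog '[[0,0,0,0.02,0,0,40],[0,0,0,0.04,0,0,40],[0,0,0,0.06,0,0,40],[0,0,0,0.06,0,0,40],[0,0,0,0.06,0,0,40],[0,0,0,0.06,0,0,40],[0,0,0,0.06,0,0,40],[0,0,0,0.06,0,0,40]]'>/dev/null; python3 st.py
```

```text
t40.8 s 441.03 t 0.34 rho -44.84 Ftool [ 0.1 -3.5  1.9] Mtool [ 0.932 -0.111 -0.033] w 48.8 g 62.7
t41.6 s 442.71 t 0.45 rho -44.84 Ftool [-2.  -3.8 -0.2] Mtool [ 1.136 -0.374 -0.047] w 48.9 g 62.9
```

```bash
sed -i 's/off=-243.4/off=-242.8/' h.py; python3 goal.py 11.5 443 0 -44.8
```

```text
p [509.76  -7.07  26.16] goal [509.5  -6.   26.1] row [0.148 0.008 0.004] [ 0.01  -0.036 -0.006] F [-3.5  2.3 -0.6] w 48.9
now s 442.71 t -1.07 rho -44.96 tilt 12.68
```

```bash
sed -i 's/radians(12.7)/radians(11.5)/' st.py; python3 -m jog '[[0.05,0,0,-0.03,-0.02,0,40],[0.1,0,0,-0.03,-0.03,0,40],[0.15,0,0,-0.03,-0.05,0,40],[0.15,0,0,-0.03,-0.05,0,40],[0.15,0,0,0,-0.05,0,40],[0.15,0,0,0,-0.05,0,40],[0.15,0,0,0,-0.05,0,40],[0.15,0,0,0,-0.05,0,40]]'>/dev/null; python3 st.py; python3 ok.py 4.5 >/dev/null && python3 -m jog '[[0,0,0,0.02,0,0,40],[0,0,0,0.04,0,0,40],[0,0,0,0.06,0,0,40],[0,0,0,0.06,0,0,40],[0,0,0,0.06,0,0,40],[0,0,0,0.06,0,0,40],[0,0,0,0.06,0,0,40],[0,0,0,0.06,0,0,40]]'>/dev/null; python3 st.py
```

```text
t42.4 s 442.84 t -0.10 rho -44.86 Ftool [-1.7 -2.5  0.9] Mtool [ 0.627 -0.154  0.014] w 49.0 g 62.7
t43.2 s 444.77 t -0.05 rho -44.84 Ftool [ 0.2 -2.8  1.1] Mtool [ 0.512  0.047 -0.003] w 48.9 g 62.7
```

```bash
python3 -m jog '[[0,0,0,0.02,-0.01,0,40],[0,0,0,0.04,-0.015,0,40],[0,0,0,0.06,-0.015,0,40],[0,0,0,0.09,-0.015,0,40],[0,0,0,0.12,-0.015,0,40],[0,0,0,0.12,-0.015,0,40],[0,0,0,0.12,-0.015,0,40],[0,0,0,0.12,-0.015,0,40]]'>/dev/null; python3 st.py; python3 ok.py 5 >/dev/null && python3 -m jog '[[0,0,0,0.03,0,0,40],[0,0,0,0.06,0,0,40],[0,0,0,0.09,0,0,40],[0,0,0,0.12,0,0,40],[0,0,0,0.15,0,0,40],[0,0,0,0.15,0,0,40],[0,0,0,0.15,0,0,40],[0,0,0,0.15,0,0,40]]'>/dev/null; python3 st.py
```

```text
t44.0 s 448.26 t 0.48 rho -44.90 Ftool [ 0.8 -0.3  1.9] Mtool [ 0.316 -0.01   0.004] w 49.1 g 62.6
t44.8 s 452.74 t 0.48 rho -44.92 Ftool [-0.  -0.2  2. ] Mtool [0.199 0.019 0.002] w 49.1 g 62.6
```

```bash
python3 -m jog '[[0,0,0,0.03,0,0,40],[0,0,0,0.07,0,0,40],[0,0,0,0.11,0,0,40],[0,0,0,0.15,0,0,40],[0,0,0,0.2,0,0,40],[0,0,0,0.24,0,0,40],[0,0,0,0.24,0,0,40],[0,0,0,0.24,0,0,40]]'>/dev/null; python3 st.py; python3 ok.py 5 >/dev/null && python3 -m jog '[[0,0,0,0.03,0,0,40],[0,0,0,0.07,0,0,40],[0,0,0,0.11,0,0,40],[0,0,0,0.15,0,0,40],[0,0,0,0.2,0,0,40],[0,0,0,0.2,0,0,40],[0,0,0,0.2,0,0,40],[0,0,0,0.2,0,0,40]]'>/dev/null; python3 st.py;  python3 ok.py 5 >/dev/null && python3 -m jog '[[0,0,0,0.03,0,0,40],[0,0,0,0.06,0,0,40],[0,0,0,0.1,0,0,40],[0,0,0,0.13,0,0,40],[0,0,0,0.15,0,0,40],[0,0,0,0.15,0,0,40],[0,0,0,0.15,0,0,40],[0,0,0,0.15,0,0,40]]'>/dev/null; python3 st.py
```

```text
t45.6 s 459.98 t 0.50 rho -44.93 Ftool [-1.1 -1.   2.2] Mtool [ 0.299  0.022 -0.017] w 48.8 g 62.6
t46.4 s 465.94 t 0.48 rho -44.92 Ftool [-0.9 -1.2  1.2] Mtool [ 0.27  -0.016 -0.002] w 48.8 g 62.6
t47.2 s 470.44 t 0.48 rho -44.92 Ftool [0.5 0.9 1.6] Mtool [0.241 0.014 0.033] w 49.1 g 62.6
```

Now about 5 mm from home, in small guarded steps.

```bash
python3 -m jog '[[0,0,0,0.03,0,0,40],[0,0,0,0.05,0,0,40],[0,0,0,0.07,0,0,40],[0,0,0,0.09,0,0,40],[0,0,0,0.1,0,0,40],[0,0,0,0.1,0,0,40],[0,0,0,0.1,0,0,40],[0,0,0,0.1,0,0,40]]'>/dev/null; python3 st.py; python3 ok.py 4.5 >/dev/null && python3 -m jog '[[0,0,0,0.01,0,0,40],[0,0,0,0.02,0,0,40],[0,0,0,0.03,0,0,40],[0,0,0,0.035,0,0,40],[0,0,0,0.035,0,0,40],[0,0,0,0.035,0,0,40],[0,0,0,0.035,0,0,40],[0,0,0,0.035,0,0,40]]'>/dev/null; python3 st.py;  python3 ok.py 4.5 >/dev/null && python3 -m jog '[[0,0,0,0.01,0,0,40],[0,0,0,0.02,0,0,40],[0,0,0,0.03,0,0,40],[0,0,0,0.035,0,0,40],[0,0,0,0.035,0,0,40],[0,0,0,0.035,0,0,40],[0,0,0,0.035,0,0,40],[0,0,0,0.035,0,0,40]]'>/dev/null; python3 st.py;  python3 ok.py 4.5 >/dev/null && python3 -m jog '[[0,0,0,0.01,0,0,40],[0,0,0,0.02,0,0,40],[0,0,0,0.03,0,0,40],[0,0,0,0.035,0,0,40],[0,0,0,0.035,0,0,40],[0,0,0,0.035,0,0,40],[0,0,0,0.035,0,0,40],[0,0,0,0.035,0,0,40]]'>/dev/null; python3 st.py
```

```text
t48.0 s 473.44 t 0.47 rho -44.92 Ftool [0.1 0.2 1.8] Mtool [0.263 0.048 0.001] w 49.0 g 62.6
t48.8 s 474.49 t 0.49 rho -44.93 Ftool [-0.3  0.2  2.1] Mtool [ 0.231 -0.011 -0.02 ] w 48.9 g 62.6
t49.6 s 475.55 t 0.47 rho -44.92 Ftool [ 0.4 -0.7  1.7] Mtool [ 0.247 -0.003  0.004] w 48.9 g 62.6
t50.4 s 476.62 t 0.46 rho -44.93 Ftool [-0.7  0.2  1.5] Mtool [ 0.264  0.007 -0.045] w 48.8 g 62.6
```

```bash
python3 -m jog '[[0,0,0,0.01,0,0,40],[0,0,0,0.02,0,0,40],[0,0,0,0.03,0,0,40],[0,0,0,0.03,0,0,40],[0,0,0,0.03,0,0,40],[0,0,0,0.03,0,0,40],[0,0,0,0.03,0,0,40],[0,0,0,0.03,0,0,40]]'>/dev/null; python3 st.py; python3 ok.py 4.5 >/dev/null && python3 -m jog '[[0,0,0,0.01,0,0,40],[0,0,0,0.02,0,0,40],[0,0,0,0.03,0,0,40],[0,0,0,0.03,0,0,40],[0,0,0,0.03,0,0,40],[0,0,0,0.03,0,0,40],[0,0,0,0.03,0,0,40],[0,0,0,0.03,0,0,40]]'>/dev/null; python3 st.py;  python3 ok.py 4.5 >/dev/null && python3 -m jog '[[0,0,0,0.01,0,0,40],[0,0,0,0.02,0,0,40],[0,0,0,0.03,0,0,40],[0,0,0,0.03,0,0,40],[0,0,0,0.03,0,0,40],[0,0,0,0.03,0,0,40],[0,0,0,0.03,0,0,40],[0,0,0,0.03,0,0,40]]'>/dev/null; python3 st.py
```

```text
t51.2 s 477.39 t 0.47 rho -44.94 Ftool [-2.2 -0.3  0.9] Mtool [ 0.238 -0.499  0.049] w 48.5 g 62.7
t52.0 s 477.37 t 0.51 rho -45.04 Ftool [-8.9 -0.  -3.5] Mtool [ 0.168 -1.541  0.162] w 48.8 g 63.1
t52.0 s 477.37 t 0.51 rho -45.04 Ftool [-8.9 -0.  -3.5] Mtool [ 0.168 -1.541  0.162] w 48.8 g 63.1
```

```bash
python3 -m jog '[[0,0,0,-0.02,0,0,40],[0,0,0,-0.02,0,0,55],[0,0,0,-0.02,0,0,75],[0,0,0,-0.02,0,0,90],[0,0,0,-0.02,0,0,90],[0,0,0,-0.02,0,0,90],[0,0,0,-0.02,0,-0.3,90],[0,0,0,-0.02,0,-0.8,90]]'>/dev/null; python3 st.py;  python3 ok.py 5 && python3 -m jog '[[0,0,0,0,0,-0.6,90],[0,0,0,0,0,-1.5,90],[0,0,0,0,0,-2.5,90],[0,0,0,0,0,-3.5,90],[0,0,0,-1,0,-4.5,90],[0,0,0,-2,0,-5,90],[0,0,0,-4,0,-5,90],[0,0,0,-5,0,-5,90]]'; python3 - <<'E'
from h import *
p,d=snap('side','s10');t,e=snap('top','t10')
for n,D in(('side',d),('top',e)):
    # pulley: points with radius ~25 about shaft axis
    c=proj(n,np.r_[0,0,80]+X*475+Y*off).astype(int)
    P=np.array([world(n,u,v,D[v,u]) for v in range(c[1]-25,c[1]+26) for u in range(c[0]-25,c[0]+26) if D[v,u]>0])
    s=P@X; r=np.hypot(P@Y-off,P[:,2]-70); m=(np.abs(r-25)<3)&(P[:,2]>75)&(s<500)&(s>430); print(n,m.sum(),np.percentile(s[m],[1,5,50,95,99]).round(1),'min shaft s',np.percentile(s[(np.abs(r-14)<2)&(P[:,2]>75)&(s>430)],[2,98]).round(1))
E
```

```text
t52.8 s 477.28 t 0.97 rho -20.76 Ftool [0.3 0.  0.3] Mtool [ 0.12  -0.023  0.058] w 76.7 g 0.0
F [ 0.3  0.1 -0.3] p [536.72  15.63  49.47]
time: 53.6
eef_pos: [390.7, -31.0, 198.5]
ee_rot: [[0.874, 0.475, 0.099], [0.485, -0.857, -0.176], [0.001, 0.202, -0.979]]
wrist_force: [-0.9, -0.9, 0.8]
gripper_width: 76.5
grasp_force: 0.0
side 305 [458.6 459.8 477.  492.6 494.1] min shaft s [453.5 489.3]
top 167 [458.  459.7 476.4 492.4 496.4] min shaft s [452.6 498.4]
```

The pulley spans about 458.5 to 494 along the shaft and 6 mm of shaft end is showing, which is what a fully home pulley should give. The fingers are clear, so I'm handing in.

```bash
python3 -m jog '[[0,0,0,0,0,0,90],[0,0,0,0,0,0,90],[0,0,0,0,0,0,90],[0,0,0,0,0,0,90],[0,0,0,0,0,0,90],[0,0,0,0,0,0,90],[0,0,0,0,0,0,90],[0,0,0,0,0,0,90]]' | head -1; python3 -c "
from cell import *
print(hand_in())"
```

```text
time: 54.5
the job is handed in; nothing more can be done
None
```

The key is seated in the keyway, the pulley is on the shaft against the shoulder with both let go, and the job was handed in at 54.5 s; no pass or fail result came back.

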